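# Find the loose anchor bolt and hold its cover open

## Robot

A 6-joint arm with a two-finger parallel gripper is mounted at the origin on the work surface. World frame = base frame: x ahead of the robot, y to its left, z up, the work surface at z = 0. Lengths are in mm, angles in rad, forces in N, time in s.
With the tool pointing down it reaches from about 300 to 850 mm from the base axis. Payload 4.2 kg.
Tool frame: the origin (TCP) lies midway between the tips of the shut fingers; the grasp point (between the pads) lies 19 mm behind it; z points along the fingers, y is the direction in which the jaws open and shut (so a half turn about z gives the same grasp; the last joint's range is limited). The gripper opens to 91 mm and grips with 3 to 60 N. Pads are 32 mm wide; open, the fingers measure 118 mm over their backs; the gripper's body (76 mm by 178 mm) begins 60 mm behind the grasp point.
Start: joints at [-1.125, 0.32, 1.565, -0, 1.257, -0.02], TCP at [258.261, -513.759, 178.876] pointing down, gripper open.
Joint ranges: [-3.11, 3.11], [-0.84, 2.01], [0.21, 2.61], [-1.34, 4.49], [0.05, 2.63], [-2.56, 2.56]. Speed limits (rad/s): [2.57, 2.57, 3.14, 3.14, 3.14, 3.14].

## Interface

Orientations are given as a unit quaternion [w, x, y, z].
In Python, from workcell import env, camera, calibration, trace, spot_point gives the robot as it stands.
- The arm moves only by the tool play_rows, never from a script. Its argument "targets" is a list of rows, each an object of numbers: "wx", "wy", "wz": the turn, a rotation vector about the tool's x, y, z as a fraction of full scale; "dx", "dy", "dz": the shift along the tool's x, y, z as a fraction of full scale; "gripper": the opening, from -1 (shut) to 1 (fully open). A call has 1 to 20 rows; each row is the pose to reach, as a shift and turn from the pose commanded when the call began, along the tool's axes at that moment; what a row does not reach only later rows make up. Full scale, the value 1, is 200 mm for a shift and 90 degrees for a turn. A row lasts 1/12 s, in which the tool goes at most 41.7 mm and 7.16 degrees, less where a joint would pass 70% of its speed; a pose out of reach is approached as far as the arm can. A call with a number of a shift or a turn outside -1 to 1 is refused whole. A call with a gripper value outside its range is refused whole. The fingers move at their own pace and stop on an object; the grip force is fixed at half the most. Time passes only in rows, so rows that repeat a pose let the fingers close. It gives the time, the measured TCP pose, the force and the opening at its end, in the units of the state.
- env.state(): the state, without advancing time (a new reading comes with each control period).
- camera(name): name is "side" or "top"; returns (picture, depth): 400x640x3 uint8, red, green, blue; 400x640 float32, mm along the optical axis (not along the pixel's ray), 0 where there is no reading.
- calibration(name): a dict with "mtx" (3x3 intrinsics, pixels), "D" ([k1, k2, p1, p2, k3] as OpenCV has them; the pictures are not rectified), "R" (3x3) and "t" (3): a world point X has camera coordinates R X + t. Camera axes: x right, y down, z forward; pixel columns grow to the right and rows downward; lengths in mm; the calibration is good to about 2 mm. A picture is of the moment at which its call begins. calibration takes no time and is no camera call.
- env.finish_job(): hands the job in, once; it reports no verdict.
Trained networks look in the newest picture that a camera, given by its name, has taken for a name from the list of things; names that differ only in an ending like _2 or _b are one class to them, and where a whole thing is asked for, a point or a joint stands for the part that bears it (a point fixed in the world has none). Each returns a list of dicts, best first, with "p" (0 to 1); they miss things now and then, are a little off and sometimes report something else, mostly with a low value. They report only what shows in the picture. A call takes as long as a camera call.
- trace(camera, label): "region" (400x640 bool, what is visible of it).
- spot_point(camera, label): "position" ([x, y, z] in mm, in world coordinates, good to about 4 mm: a listed point, or the origin of a listed thing).
The state is a dict: "clock": time; "joint_positions": joint angles; "qd": joint speeds; "effort": joint torques, N m; "ee_pos": TCP position; "eef_rot": TCP orientation; "contact_force": force on the tool from outside, world axes, zero at the start; "torque": the same for the moment, N m; "grip_width": finger opening in mm.
Only numpy, scipy, OpenCV 4.12 (cv2) and the standard library are available. Lean on these libraries where they do the work, as an engineer would, in place of code of your own. Each camera call takes 0.05 s, during which the arm holds its last target.

## Task

One of the three anchor bolts on the plate has come loose, and a colleague needs to get at the nut under its cover: first clear the spatula off the covers by laying it flat, lengthwise, in the long empty compartment of the tray and letting it go, without dropping it. Then tap all three bolt heads gently from above, one after another from the robot's left to its right, to find the one that gives. Last, lift the cover in front of the loose bolt by its tongue at least halfway to upright and finish while still holding it up there (do not let go); leave the other two covers shut and do not disturb the things standing around.

Things in the scene. Friction and masses are not known exactly. Their poses are not given: they have to be found in the camera images.
- block_left: The left one (left = the robot's left, +y) of three identical grey anchor blocks in a row on an aluminium plate. Fixed; 120 long (x) x 70 wide (y), top 52 mm above the bench. Origin in its underside, 12 mm above the bench; x points away from the robot, z up. From near to far: tongue, hinged cover over a brass nut, hinge, bolt.
- bolt_left: Upright steel hex bolt of the left block, head 22 mm across, 10 mm high; origin: centre of the head's top face, 66 mm above the bench at the start, 55 mm in +x of the block's origin. One of the three bolts, any of them, is loose: pressed from above with about 2 N or more it sinks 6 mm and stays down; the two tight ones do not sink. Untapped they look the same.
- cover_left: Steel cover of the left block, 60 x 64 x 5 mm, about 180 g, shut, its top 57 mm above the bench. Origin on the hinge line, which runs along its y axis 19 mm in +x of the block's origin, 52 mm above the bench. Shut, its axes are the block's; it opens about its y axis, the end near the robot rising, to a stop at 1.3 rad (75 degrees). It falls shut when let go.
- tongue_left (a point): Lifting tongue of the left cover: a flat steel bar 18 mm wide (y) x 8 mm thick, sticking out 46 mm from the cover's near edge. The point is at its mid-width, 90 mm in -x of the hinge line; shut, 53 mm above the bench, with 37 mm of free air below. It can be pinched across its width from above and then turns between the fingers as the cover swings.
- block_middle: The middle one (left = the robot's left, +y) of three identical grey anchor blocks in a row on an aluminium plate. Fixed; 120 long (x) x 70 wide (y), top 52 mm above the bench. Origin in its underside, 12 mm above the bench; x points away from the robot, z up. From near to far: tongue, hinged cover over a brass nut, hinge, bolt.
- bolt_middle: Upright steel hex bolt of the middle block, head 22 mm across, 10 mm high; origin: centre of the head's top face, 66 mm above the bench at the start, 55 mm in +x of the block's origin. One of the three bolts, any of them, is loose: pressed from above with about 2 N or more it sinks 6 mm and stays down; the two tight ones do not sink. Untapped they look the same.
- cover_middle: Steel cover of the middle block, 60 x 64 x 5 mm, about 180 g, shut, its top 57 mm above the bench. Origin on the hinge line, which runs along its y axis 19 mm in +x of the block's origin, 52 mm above the bench. Shut, its axes are the block's; it opens about its y axis, the end near the robot rising, to a stop at 1.3 rad (75 degrees). It falls shut when let go.
- tongue_middle (a point): Lifting tongue of the middle cover: a flat steel bar 18 mm wide (y) x 8 mm thick, sticking out 46 mm from the cover's near edge. The point is at its mid-width, 90 mm in -x of the hinge line; shut, 53 mm above the bench, with 37 mm of free air below. It can be pinched across its width from above and then turns between the fingers as the cover swings.
- block_right: The right one (left = the robot's left, +y) of three identical grey anchor blocks in a row on an aluminium plate. Fixed; 120 long (x) x 70 wide (y), top 52 mm above the bench. Origin in its underside, 12 mm above the bench; x points away from the robot, z up. From near to far: tongue, hinged cover over a brass nut, hinge, bolt.
- bolt_right: Upright steel hex bolt of the right block, head 22 mm across, 10 mm high; origin: centre of the head's top face, 66 mm above the bench at the start, 55 mm in +x of the block's origin. One of the three bolts, any of them, is loose: pressed from above with about 2 N or more it sinks 6 mm and stays down; the two tight ones do not sink. Untapped they look the same.
- cover_right: Steel cover of the right block, 60 x 64 x 5 mm, about 180 g, shut, its top 57 mm above the bench. Origin on the hinge line, which runs along its y axis 19 mm in +x of the block's origin, 52 mm above the bench. Shut, its axes are the block's; it opens about its y axis, the end near the robot rising, to a stop at 1.3 rad (75 degrees). It falls shut when let go.
- tongue_right (a point): Lifting tongue of the right cover: a flat steel bar 18 mm wide (y) x 8 mm thick, sticking out 46 mm from the cover's near edge. The point is at its mid-width, 90 mm in -x of the hinge line; shut, 53 mm above the bench, with 37 mm of free air below. It can be pinched across its width from above and then turns between the fingers as the cover swings.
- spatula: Loose lab spatula, 170 mm long, 60 g, at the start lying flat across the shut covers (underside 57 mm above the bench), about square to the blocks. Origin in the underside at mid-length; x points to the blade end, z up. Black handle bar 12 wide x 10 mm high from x = -85 to +15 mm, steel blade 24 wide x 3 mm thick from there to +85 mm. It balances near x = 0.
- slot (a point): Centre of the floor (4 mm above the bench) of the long compartment of the grey parts tray: 210 long (x) x 64 mm wide (y), walls to 16 mm above the bench. The tray is fixed, 218 x 126 mm; its two short compartments lie on the +y side. x runs along the compartment, z up.
- stopper: Bystander: black rubber stopper, 30 mm across, 25 mm high, in a short tray compartment; origin in its underside.
- bottle: Bystander: glass bottle with a blue cap, 70 mm across, 120 mm high; origin in its underside.
- beaker: Bystander: glass beaker, 70 mm across, 85 mm high; origin in its underside.
- rack: Bystander: orange tube rack, 60 x 130 mm, 70 mm high with its tubes; origin in its underside.

How it is judged:
By the outcome, as a careful person would: the job done as asked, in the order asked, and still so for the second after the job is handed in, while the arm keeps its last pose, push and grip.
It also fails if it takes over 64 s, if anything falls off the work surface, if the arm or the gripper's body presses on something with over 40 N, if the wrist force passes 120 N, or if a joint passes its speed limit or range.

## Working session

There is one attempt and no reset: what is moved stays moved. The work goes in short steps, Python scripts to look and compute and a tool call to move; the robot and the scene stay as the last step left them, time stands still between calls to the robot, and variables do not carry over. Pictures are saved under pics/ and viewed, and the job is handed in when it is done.

Besides the shell and the picture viewer there is one more tool, called after "Call:" as a command line: name --argument value ..., lists and objects as JSON in quotes. play_rows: Moves the arm, as the interface text tells. Its arguments: {"type":"object","properties":{"targets":{"type":"array"}},"required":["targets"]}

```bash
mkdir -p pics; ls; python3 - <<'E'
from workcell import env,camera,calibration
import cv2
print(env.state())
for n in("side","top"):
    p,d=camera(n); cv2.imwrite(f"pics/{n}0.png",p[:,:,::-1]); c=calibration(n); print(n,c)
E
```

```text
pics
{'clock': 0.0, 'joint_positions': array([-1.12498548e+00,  3.20262065e-01,  1.56566640e+00,  1.12704262e-05,
        1.25738147e+00, -1.99643680e-02]), 'qd': array([-0.00217042,  0.00028895,  0.00210574, -0.00358103,  0.0005387 ,
       -0.00170753]), 'effort': array([-2.39941408e-03, -4.12472534e+01, -2.31977105e+01,  7.23876245e-02,
        4.56385652e-02, -1.32875443e-04]), 'ee_pos': array([ 258.02277098, -513.23127096,  178.04236613]), 'eef_rot': array([-8.40384760e-04,  9.73004071e-01,  2.30786354e-01, -1.76208492e-04]), 'contact_force': array([-0.47332103,  0.54265059, -0.47929486]), 'torque': array([ 0.01908121, -0.04012556, -0.03381259]), 'grip_width': 91.07501837609595}
side {'mtx': array([[490.9075867 ,   0.        , 317.87490427],
       [  0.        , 490.9075867 , 197.48881748],
       [  0.        ,   0.        ,   1.        ]]), 'D': array([-0.06173947,  0.        ,  0.        ,  0.        ,  0.        ]), 'R': array([[-0.70605367, -0.70804685, -0.01256467],
       [-0.52654578,  0.53676261, -0.65926887],
       [ 0.47353749, -0.45886333, -0.75180229]]), 't': array([ 358.31555699,  373.12946085, 1280.09378567])}
top {'mtx': array([[383.55197373,   0.        , 321.74297003],
       [  0.        , 383.55197373, 205.85010524],
       [  0.        ,   0.        ,   1.        ]]), 'D': array([-0.0742707,  0.       ,  0.       ,  0.       ,  0.       ]), 'R': array([[-0.01438086, -0.99988948,  0.00376967],
       [-0.99576548,  0.01397899, -0.09086083],
       [ 0.09079809, -0.00506036, -0.99585646]]), 't': array([ -27.86643868,  577.57213259, 1164.56816526])}
```

View pics/side0.png

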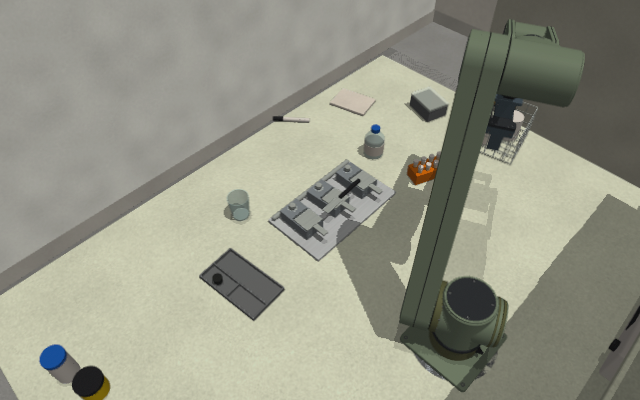

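View pics/top0.png

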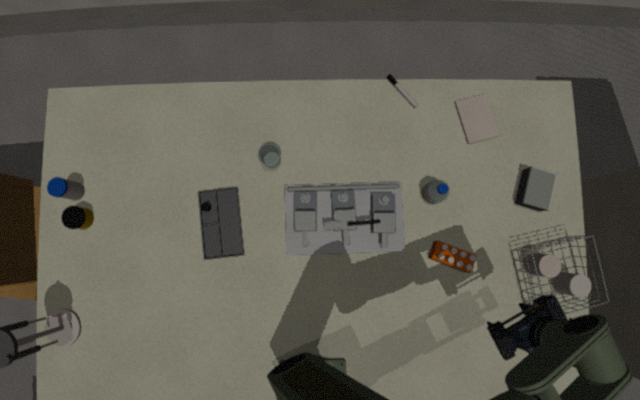

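```bash
python3 - <<'E'
from workcell import env,spot_point
import numpy as np
np.set_printoptions(precision=1,suppress=True)
for n in "bolt_left bolt_middle bolt_right tongue_left tongue_middle tongue_right block_left block_middle block_right spatula slot stopper bottle beaker rack".split():
    print(n,[(r['p'].__round__(2),np.array(r['position'])) for r in spot_point("top",n)[:3]])
for n in "bolt_left bolt_middle bolt_right spatula slot".split():
    print('side',n,[(r['p'].__round__(2),np.array(r['position'])) for r in spot_point("side",n)[:3]])
print(env.state()['clock'])
E
```

```text
bolt_left [(0.65, array([ 566.2, -101.4,   49.7])), (0.62, array([544.9,  15.6,  15.3])), (0.57, array([600.4,  14.3,  67.1]))]
bolt_middle [(0.47, array([602.1, -99.9,  66.9]))]
bolt_right [(0.57, array([ 587.9, -222.6,   66.1]))]
tongue_left [(0.65, array([474. ,  12. ,  55.9])), (0.25, array([733. , 125.1,   1.9]))]
tongue_middle [(0.69, array([ 472.7, -108.3,   55.1]))]
tongue_right [(0.86, array([ 463.2, -225.5,   52.9])), (0.65, array([562.7,  14.6,  51.7]))]
block_left [(0.88, array([543.1,  13.9,  12.6]))]
block_middle [(0.62, array([ 548.8, -102.6,   13.1])), (0.43, array([ 567.6, -101.6,   51.5]))]
block_right [(0.89, array([ 534.5, -222.6,   13.4]))]
spatula [(0.65, array([ 522.8, -124.7,   52.7]))]
slot [(0.83, array([532.8, 258.9,   3. ]))]
stopper [(0.44, array([578.7, 327.8,   3.5]))]
bottle [(0.85, array([ 619.6, -389.4,   -0.5]))]
beaker [(0.91, array([734.4, 122.1,   2.4]))]
rack []
side bolt_left [(0.4, array([598.9,  14.1,  70.8]))]
side bolt_middle [(0.49, array([ 605. , -101.1,   64.7]))]
side bolt_right [(0.35, array([ 594.1, -222.4,   66. ]))]
side spatula [(0.76, array([ 521.2, -126.7,   59.6])), (0.7, array([ 545.5, -103.9,   17.7]))]
side slot [(0.87, array([531.2, 257. ,   1.9]))]
1.1
```

```bash
cat > h.py <<'E'
import numpy as np,cv2
from workcell import env,camera,calibration,trace,spot_point
np.set_printoptions(precision=2,suppress=True)
def ortho(n,img,x0,x1,y0,y1,z,s):
    # image: row down = -x, col right = -y
    c=calibration(n)
    xs=np.arange(x1,x0,-1/s); ys=np.arange(y1,y0,-1/s)
    Y,X=np.meshgrid(ys,xs)
    P=np.stack([X,Y,np.full_like(X,z)],-1).reshape(-1,3).astype(float)
    r,_=cv2.Rodrigues(c['R'])
    uv,_=cv2.projectPoints(P,r,c['t'],c['mtx'],c['D'])
    m=uv.reshape(X.shape+(2,)).astype(np.float32)
    return cv2.remap(img,m,None,cv2.INTER_CUBIC)
def world(n,uv,z=None,depth=None):
    c=calibration(n); uv=np.array(uv,float).reshape(-1,1,2)
    q=cv2.undistortPoints(uv,c['mtx'],c['D']).reshape(-1,2)
    r=np.c_[q,np.ones(len(q))]
    C=-c['R'].T@c['t']; d=r@c['R']
    if z is not None: return C+d*((z-C[2])/d[:,2])[:,None]
    return (r*np.array(depth)[:,None]-c['t'])@c['R']
E
python3 - <<'E'
from h import *
i=cv2.imread('pics/top0.png')
o=ortho('top',i,440,640,-270,60,57,2.4); o=cv2.convertScaleAbs(o,alpha=1.6)
cv2.imwrite('pics/o57.png',o); print(o.shape)
i=cv2.imread('pics/side0.png')
o=ortho('side',i,440,640,-270,60,57,2.4)
cv2.imwrite('pics/os57.png',o); print(o.shape)
i=cv2.imread('pics/top0.png')
o=ortho('top',i,410,660,210,370,16,2.4); o=cv2.convertScaleAbs(o,alpha=1.6)
cv2.imwrite('pics/tray.png',o); print(o.shape)
E
```

```text
(480, 792, 3)
(480, 792, 3)
(600, 384, 3)
```

View pics/o57.png

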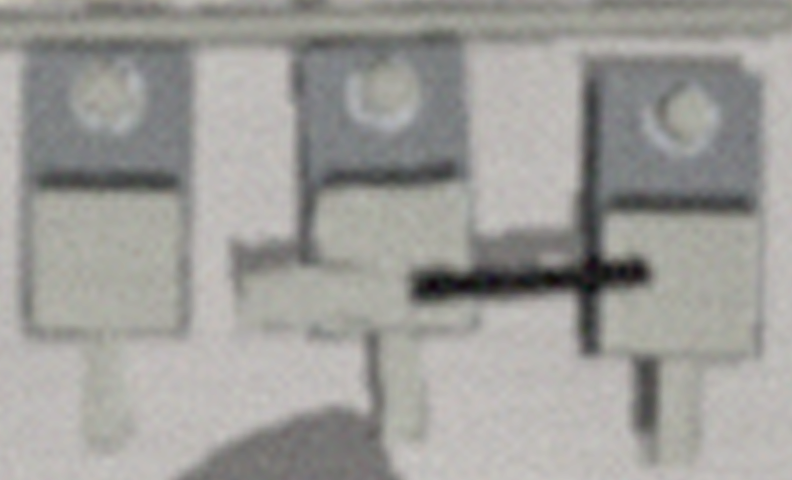

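View pics/os57.png

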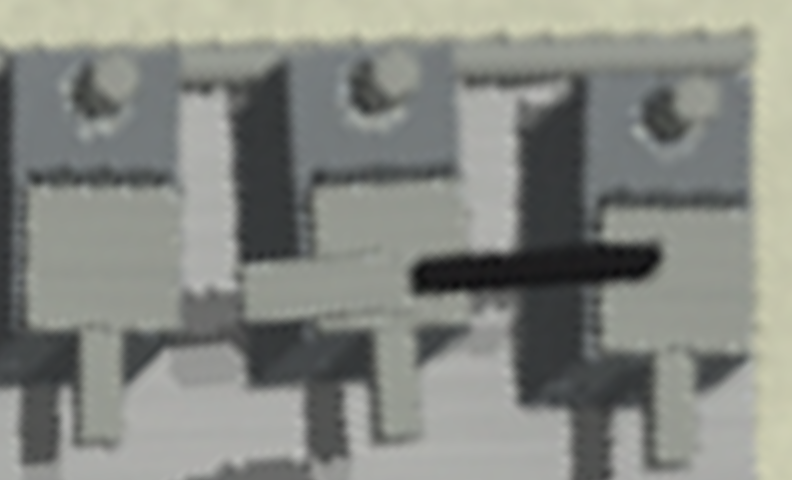

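View pics/tray.png

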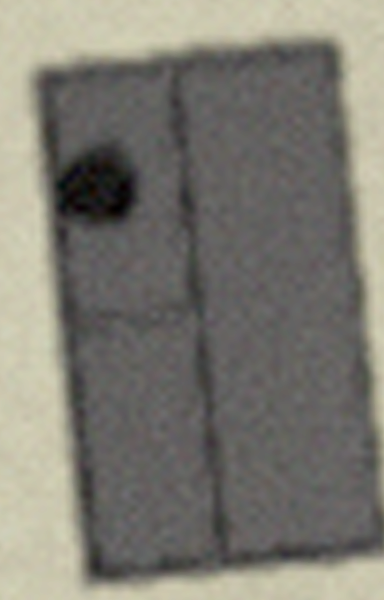

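```bash
cat >> h.py <<'E'
from scipy.spatial.transform import Rotation as Ro
def mat(q): return Ro.from_quat([q[1],q[2],q[3],q[0]])
def down(a): # tool x azimuth a, pointing down
    return Ro.from_matrix(np.array([[np.cos(a),np.sin(a),0],[np.sin(a),-np.cos(a),0],[0,0,-1]]).T.T)
def go(p,R,p0,R0):
    d=R0.inv().apply(np.array(p)-p0)/200; w=(R0.inv()*R).as_rotvec()/(np.pi/2)
    print('d',d.round(3),'w',w.round(3))
def cur():
    s=env.state(); return s['ee_pos'],mat(s['eef_rot'])
E
python3 - <<'E'
from h import *
p0=[258.261,-513.759,178.876];R0=mat([0,.973004,.230786,0])
print(down(1.63).as_matrix(), R0.as_matrix())
go([522,-133,150],down(1.63),p0,R0)
go([390,-320,165],down(1.05),p0,R0)
i=cv2.imread('pics/top0.png')
for u in [(429,243),(477,253),(452,257)]: print(world('top',[u],z=60))
E
```

```text
[[-0.06  1.    0.  ]
 [ 1.    0.06  0.  ]
 [ 0.    0.   -1.  ]] [[ 0.89  0.45  0.  ]
 [ 0.45 -0.89  0.  ]
 [ 0.    0.   -1.  ]]
d [ 2.03 -1.11  0.14] w [ 0.    0.   -0.74]
d [ 1.02 -0.57  0.07] w [ 0.    0.   -0.37]
[[ 457.12 -357.45   60.  ]]
[[ 424.06 -504.05   60.  ]]
[[ 413.72 -426.29   60.  ]]
```

Call:
play_rows --targets '[{"dx": 1.0,"dy": -0.55,"dz": 0.07,"wz": -0.37,"gripper": 0.1},{"dx": 1.0,"dy": -0.55,"dz": 0.07,"wz": -0.37,"gripper": 0.1},{"dx": 1.0,"dy": -0.55,"dz": 0.07,"wz": -0.37,"gripper": 0.1},{"dx": 1.0,"dy": -0.55,"dz": 0.07,"wz": -0.37,"gripper": 0.1},{"dx": 1.0,"dy": -0.55,"dz": 0.07,"wz": -0.37,"gripper": 0.1},{"dx": 1.0,"dy": -0.55,"dz": 0.07,"wz": -0.37,"gripper": 0.1},{"dx": 1.0,"dy": -0.55,"dz": 0.07,"wz": -0.37,"gripper": 0.1}]'

```text
invalid input at $.targets[0]: expected keys wx, wy, wz, dx, dy, dz, gripper
```

```bash
python3 - <<'E'
from h import *
p,R=cur(); print(p,R.as_matrix(),env.state()['clock'])
go([522,-133,110],down(1.63),p,R)
E
```

```text
[ 258.25 -513.75  178.87] [[ 0.89  0.45  0.  ]
 [ 0.45 -0.89 -0.  ]
 [ 0.    0.   -1.  ]] 1.1
d [ 2.03 -1.11  0.34] w [ 0.    0.   -0.74]
```

All keys are required.

Call:
play_rows --targets '[{"wx": 0,"wy": 0,"wz": -0.37,"dx": 1.0,"dy": -0.55,"dz": 0.07,"gripper": 0.1},{"wx": 0,"wy": 0,"wz": -0.37,"dx": 1.0,"dy": -0.55,"dz": 0.07,"gripper": 0.1},{"wx": 0,"wy": 0,"wz": -0.37,"dx": 1.0,"dy": -0.55,"dz": 0.07,"gripper": 0.1},{"wx": 0,"wy": 0,"wz": -0.37,"dx": 1.0,"dy": -0.55,"dz": 0.07,"gripper": 0.1},{"wx": 0,"wy": 0,"wz": -0.37,"dx": 1.0,"dy": -0.55,"dz": 0.07,"gripper": 0.1},{"wx": 0,"wy": 0,"wz": -0.37,"dx": 1.0,"dy": -0.55,"dz": 0.07,"gripper": 0.1},{"wx": 0,"wy": 0,"wz": -0.37,"dx": 1.0,"dy": -0.55,"dz": 0.07,"gripper": 0.1}]'

```text
clock: 1.68
ee_pos: [389.3, -322.1, 164.8]
eef_rot: [-0.001, 0.865, 0.502, 0.001]
contact_force: [-0.1, 0.1, -0.5]
grip_width: 50.7
```

```bash
python3 - <<'E'
from h import *
p,R=cur(); print(p,R.as_matrix(),env.state()['clock'],env.state()['grip_width'])
go([522,-133,110],down(1.63),p,R)
E
```

```text
[ 389.33 -322.12  164.75] [[ 0.5   0.87  0.  ]
 [ 0.87 -0.5   0.  ]
 [ 0.   -0.   -1.  ]] 1.6833 50.68980118192431
d [1.15 0.11 0.28] w [ 0.   -0.   -0.37]
```

Call:
play_rows --targets '[{"wx": 0,"wy": 0,"wz": -0.37,"dx": 1.0,"dy": 0.1,"dz": 0.2,"gripper": 0.1},{"wx": 0,"wy": 0,"wz": -0.37,"dx": 1.0,"dy": 0.1,"dz": 0.2,"gripper": 0.1},{"wx": 0,"wy": 0,"wz": -0.37,"dx": 1.0,"dy": 0.1,"dz": 0.2,"gripper": 0.1},{"wx": 0,"wy": 0,"wz": -0.37,"dx": 1.0,"dy": 0.1,"dz": 0.2,"gripper": 0.1},{"wx": 0,"wy": 0,"wz": -0.37,"dx": 1.0,"dy": 0.1,"dz": 0.2,"gripper": 0.1},{"wx": 0,"wy": 0,"wz": -0.37,"dx": 1.0,"dy": 0.1,"dz": 0.2,"gripper": 0.1},{"wx": 0,"wy": 0,"wz": -0.37,"dx": 1.0,"dy": 0.1,"dz": 0.2,"gripper": 0.1}]'

```text
clock: 2.27
ee_pos: [505.4, -161.8, 124.3]
eef_rot: [-0.0, 0.686, 0.728, -0.0]
contact_force: [-0.8, -0.1, -0.2]
grip_width: 50.4
```

```bash
python3 - <<'E'
from h import *
p,R=cur(); print(p,R.as_matrix(),env.state()['clock'],env.state()['grip_width'])
go([522,-133,90],down(1.63),p,R)
go([522,-133,60],down(1.63),p,R)
p,d=camera('top'); cv2.imwrite('pics/t1.png',p[120:300,200:480,::-1].repeat(2,0).repeat(2,1))
p,d=camera('side'); cv2.imwrite('pics/s1.png',p[100:300,200:480,::-1].repeat(2,0).repeat(2,1))
E
```

```text
[ 505.36 -161.78  124.32] [[-0.06  1.   -0.  ]
 [ 1.    0.06 -0.  ]
 [-0.   -0.   -1.  ]] 2.2667 50.36821399518343
d [0.14 0.09 0.17] w [-0.  0.  0.]
d [0.14 0.09 0.32] w [-0.  0.  0.]
```

View pics/s1.png

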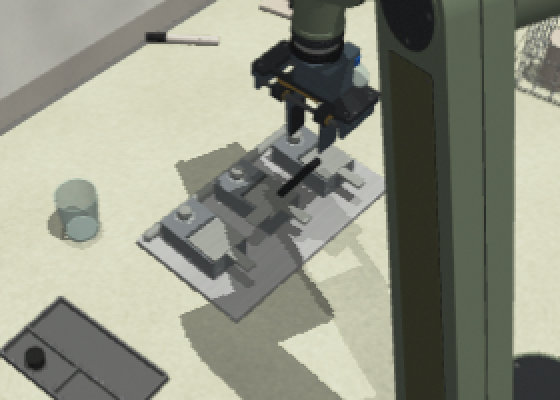

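View pics/t1.png

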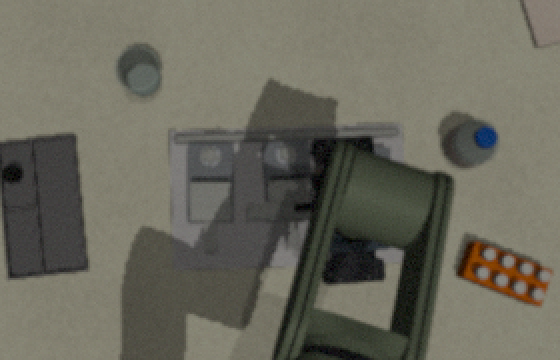

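Call:
play_rows --targets '[{"wx": 0,"wy": 0,"wz": 0,"dx": 0.14,"dy": 0.09,"dz": 0.1,"gripper": 0.1},{"wx": 0,"wy": 0,"wz": 0,"dx": 0.14,"dy": 0.09,"dz": 0.17,"gripper": 0.1},{"wx": 0,"wy": 0,"wz": 0,"dx": 0.14,"dy": 0.09,"dz": 0.23,"gripper": 0.1},{"wx": 0,"wy": 0,"wz": 0,"dx": 0.14,"dy": 0.09,"dz": 0.27,"gripper": 0.1},{"wx": 0,"wy": 0,"wz": 0,"dx": 0.14,"dy": 0.09,"dz": 0.3,"gripper": 0.1},{"wx": 0,"wy": 0,"wz": 0,"dx": 0.14,"dy": 0.09,"dz": 0.315,"gripper": 0.1},{"wx": 0,"wy": 0,"wz": 0,"dx": 0.14,"dy": 0.09,"dz": 0.32,"gripper": 0.1},{"wx": 0,"wy": 0,"wz": 0,"dx": 0.14,"dy": 0.09,"dz": 0.32,"gripper": 0.1}]'

```text
clock: 3.03
ee_pos: [521.4, -134.1, 61.2]
eef_rot: [0.0, 0.687, 0.727, 0.0]
contact_force: [-0.3, 0.2, -1.3]
grip_width: 50.3
```

```bash
python3 - <<'E'
from h import *
p,R=cur(); print(p,env.state()['contact_force'])
p,d=camera('side'); cv2.imwrite('pics/s2.png',cv2.resize(p[130:240,260:420,::-1],None,fx=4,fy=4,interpolation=cv2.INTER_CUBIC))
E
```

```text
[ 521.36 -134.09   61.19] [-0.27  0.21 -1.3 ]
```

View pics/s2.png

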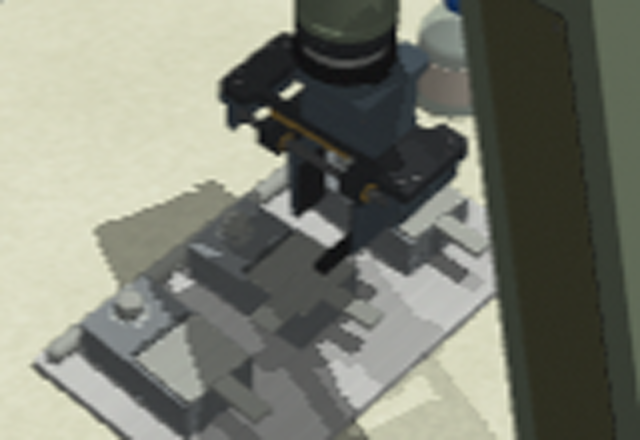

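Call:
play_rows --targets '[{"wx": 0,"wy": 0,"wz": 0,"dx": 0,"dy": 0,"dz": 0.008,"gripper": -0.3},{"wx": 0,"wy": 0,"wz": 0,"dx": 0,"dy": 0,"dz": 0.01,"gripper": -0.6},{"wx": 0,"wy": 0,"wz": 0,"dx": 0,"dy": 0,"dz": 0.01,"gripper": -1},{"wx": 0,"wy": 0,"wz": 0,"dx": 0,"dy": 0,"dz": 0.01,"gripper": -1},{"wx": 0,"wy": 0,"wz": 0,"dx": 0,"dy": 0,"dz": 0.01,"gripper": -1},{"wx": 0,"wy": 0,"wz": 0,"dx": 0,"dy": 0,"dz": 0.01,"gripper": -1},{"wx": 0,"wy": 0,"wz": 0,"dx": 0,"dy": 0,"dz": 0.01,"gripper": -1},{"wx": 0,"wy": 0,"wz": 0,"dx": 0,"dy": 0,"dz": 0.01,"gripper": -1},{"wx": 0,"wy": 0,"wz": 0,"dx": 0,"dy": 0,"dz": 0.01,"gripper": -1},{"wx": 0,"wy": 0,"wz": 0,"dx": 0,"dy": 0,"dz": 0.01,"gripper": -1}]'

```text
clock: 3.92
ee_pos: [521.3, -133.5, 58.8]
eef_rot: [0.0, 0.687, 0.727, -0.0]
contact_force: [0.5, -0.0, -0.3]
grip_width: 0.2
```

```bash
python3 - <<'E'
from h import *
p,d=camera('side'); cv2.imwrite('pics/s3.png',cv2.resize(p[130:240,260:420,::-1],None,fx=4,fy=4,interpolation=cv2.INTER_CUBIC))
p,d=camera('top'); cv2.imwrite('pics/t3.png',cv2.resize(p[160:270,270:430,::-1],None,fx=4,fy=4,interpolation=cv2.INTER_CUBIC))
E
```

```text
(no output)
```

View pics/s3.png

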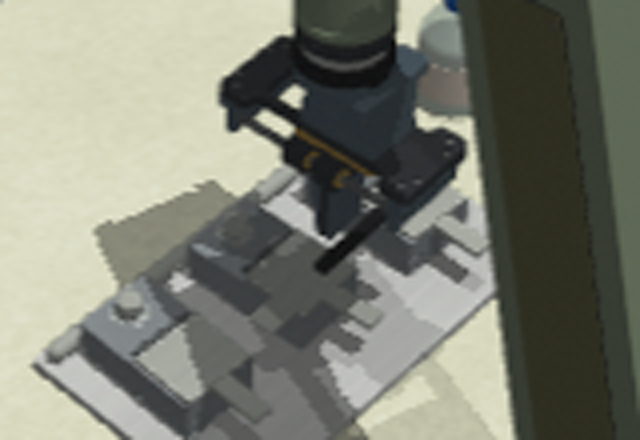

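View pics/t3.png

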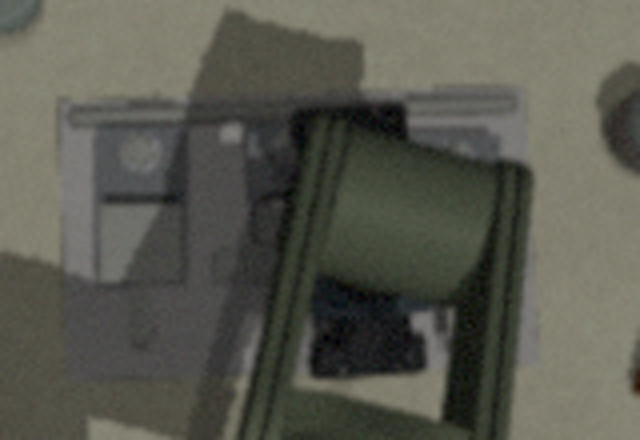

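```bash
python3 - <<'E'
from h import *
c=calibration('side'); r,_=cv2.Rodrigues(c['R'])
uv=cv2.projectPoints(np.array([[521.3,-133.5,58.8],[521.3,-133.5,66],[521.3,-133.5,80]]),r,c['t'],c['mtx'],c['D'])[0].reshape(-1,2)
print(uv,(uv-[260,130])*4)
p,d=camera('side')
for u in [(340,197),(345,193),(350,188),(342,186),(343,180),(341,189)]: print(u,p[u[1],u[0]],world('side',[u],depth=[d[u[1],u[0]]]))
print(env.state()['ee_pos'])
E
```

```text
[[344.59 193.74]
 [344.65 192.22]
 [344.78 189.22]] [[338.35 254.97]
 [338.61 248.86]
 [339.12 236.86]]
(340, 197) [20 20 21] [[ 515.72 -106.25   69.87]]
(345, 193) [19 20 21] [[ 516.05 -129.3    69.78]]
(350, 188) [20 20 22] [[ 520.92 -157.77   66.9 ]]
(342, 186) [37 43 47] [[ 513.62 -111.34  117.86]]
(343, 180) [39 45 49] [[ 517.15 -118.86  136.01]]
(341, 189) [130 132 129] [[ 520.98 -115.5    95.4 ]]
[ 521.28 -133.49   58.87]
```

```bash
python3 - <<'E'
from h import *
p,d=camera('side')
vs,us=np.mgrid[172:202:1,332:356:1]
W=world('side',np.stack([us,vs],-1).reshape(-1,2),depth=d[vs,us].ravel()).reshape(vs.shape+(3,))
for i in range(0,30,1):
    print(vs[i,0],' '.join(f"{W[i,j,0]:.0f},{W[i,j,1]:.0f},{W[i,j,2]:.0f}" for j in range(0,24,3)))
cv2.imwrite('pics/s4.png',cv2.resize(p[165:210,320:370,::-1],None,fx=12,fy=12,interpolation=cv2.INTER_NEAREST))
E
```

```text
172 637,-197,27 528,-95,180 516,-94,189 507,-97,194 500,-103,194 500,-115,186 485,-111,199 472,-109,210
173 637,-197,22 529,-96,175 514,-92,188 505,-96,192 497,-99,195 499,-115,183 498,-127,174 470,-108,208
174 634,-194,22 634,-208,11 514,-93,184 502,-92,193 498,-100,190 501,-117,175 512,-144,147 564,-220,53
175 631,-190,22 617,-191,31 517,-96,175 505,-96,184 493,-95,193 489,-104,190 514,-146,140 557,-212,60
176 636,-196,9 616,-190,28 533,-113,147 503,-94,182 499,-102,179 488,-102,187 479,-106,191 558,-213,53
177 631,-191,12 626,-200,8 532,-113,142 522,-115,149 509,-114,158 486,-101,185 480,-107,186 555,-210,53
178 630,-189,9 621,-195,11 531,-112,139 522,-115,144 512,-117,150 513,-132,138 476,-102,188 467,-105,192
179 624,-184,12 614,-188,17 532,-113,134 524,-117,137 511,-117,146 514,-134,131 475,-102,184 465,-103,191
180 620,-179,14 614,-188,12 531,-112,131 521,-114,137 510,-115,144 515,-134,126 549,-189,59 463,-101,190
181 619,-179,10 613,-187,8 530,-111,128 522,-115,131 513,-119,134 514,-134,122 552,-192,50 464,-102,184
182 613,-172,14 608,-182,11 534,-115,118 519,-112,131 513,-12
[... 1241 characters left out ...]
0 529,-184,12
195 547,-104,56 541,-111,55 529,-111,65 522,-118,64 517,-126,63 540,-167,11 533,-174,11 524,-179,14
196 545,-101,55 538,-108,55 527,-109,64 521,-117,62 516,-125,59 512,-135,54 530,-171,11 521,-176,14
197 542,-98,56 532,-101,61 527,-110,58 517,-112,65 514,-123,58 506,-128,60 527,-167,11 522,-176,8
198 541,-96,53 531,-100,57 525,-108,57 517,-113,59 513,-122,55 507,-129,53 524,-164,12 516,-170,13
199 534,-90,59 529,-98,56 523,-105,56 516,-112,56 509,-118,56 508,-131,47 520,-160,12 515,-169,10
200 532,-88,57 524,-93,60 514,-96,65 512,-107,57 507,-116,54 508,-131,42 521,-162,6 512,-166,10
201 528,-83,60 523,-92,57 516,-97,58 514,-109,50 505,-114,53 507,-130,38 518,-157,7 508,-161,11
```

View pics/s4.png

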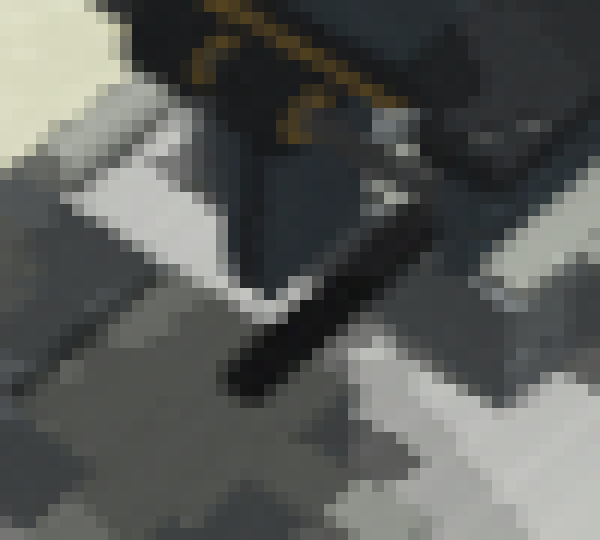

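Call:
play_rows --targets '[{"wx": 0,"wy": 0,"wz": 0,"dx": 0,"dy": 0,"dz": 0,"gripper": 0.1},{"wx": 0,"wy": 0,"wz": 0,"dx": 0,"dy": 0,"dz": 0,"gripper": 0.1},{"wx": 0,"wy": 0,"wz": 0,"dx": 0,"dy": 0,"dz": 0,"gripper": 0.1},{"wx": 0,"wy": 0,"wz": 0,"dx": 0,"dy": 0,"dz": 0,"gripper": 0.1},{"wx": 0,"wy": 0,"wz": 0,"dx": 0,"dy": 0,"dz": 0,"gripper": 0.1},{"wx": 0,"wy": 0,"wz": 0,"dx": 0,"dy": 0,"dz": 0,"gripper": 0.1}]'

```text
clock: 4.62
ee_pos: [521.3, -133.5, 58.9]
eef_rot: [0.0, 0.687, 0.727, -0.0]
contact_force: [0.3, 0.5, -0.7]
grip_width: 37.4
```

```bash
python3 - <<'E'
from h import *
print(env.state()['ee_pos'],env.state()['grip_width'])
p,d=camera('side')
cv2.imwrite('pics/s5.png',cv2.resize(p[155:215,310:390,::-1],None,fx=10,fy=10,interpolation=cv2.INTER_NEAREST))
vs,us=np.mgrid[170:204:1,340:364:1]
W=world('side',np.stack([us,vs],-1).reshape(-1,2),depth=d[vs,us].ravel()).reshape(vs.shape+(3,))
for i in range(0,34,1):
    print(vs[i,0],' '.join(f"{W[i,j,0]:.0f},{W[i,j,1]:.0f},{W[i,j,2]:.0f}" for j in range(0,24,3)))
E
```

```text
[ 521.26 -133.5    58.86] 37.40377111283324
170 516,-103,191 602,-213,50 498,-109,200 487,-109,208 475,-108,217 470,-115,215 464,-122,215 458,-128,214
171 518,-105,185 598,-209,51 494,-105,201 493,-116,194 480,-115,204 467,-112,215 463,-121,212 455,-124,216
172 513,-99,188 501,-100,196 -157,641,1213 490,-113,195 474,-108,210 466,-111,213 458,-114,217 452,-121,216
173 511,-97,187 497,-95,198 492,-102,197 485,-107,199 480,-115,196 461,-106,216 455,-112,216 448,-116,218
174 546,-137,128 498,-97,192 491,-101,194 483,-105,197 482,-118,188 458,-103,217 453,-109,216 448,-116,214
175 545,-135,125 501,-99,184 489,-100,192 478,-99,201 483,-119,183 456,-100,216 450,-106,216 445,-113,215
176 544,-134,123 494,-93,190 485,-95,194 480,-103,192 482,-118,180 455,-98,214 449,-105,214 442,-109,216
177 543,-133,120 496,-95,183 488,-98,186 478,-100,192 482,-118,176 453,-96,213 446,-102,214 440,-108,213
178 546,-137,110 495,-93,181 486,-96,185 479,-101,186 471,-105,190 456,-101,203 443,-98,216 437,-104,215
179 547,-139,103 579,-189,41 483,-94,184 479,-101,182 471,-105,185 461,-107,191 446,-102,206 436,-10
[... 1729 characters left out ...]
2 497,-187,24
197 520,-111,63 517,-122,56 513,-131,52 532,-168,7 523,-173,10 516,-180,10 508,-185,13 495,-185,23
198 518,-109,60 515,-120,55 506,-124,58 525,-160,14 519,-168,12 510,-173,15 507,-184,8 495,-185,17
199 516,-106,61 512,-117,55 509,-127,49 525,-161,8 521,-171,4 512,-176,6 502,-179,12 495,-185,13
200 514,-105,59 506,-110,60 508,-126,46 524,-160,5 514,-162,11 503,-165,17 497,-172,17 492,-181,14
201 513,-104,56 507,-111,54 505,-123,46 520,-156,6 512,-161,9 504,-166,11 499,-176,7 488,-177,16
202 513,-103,51 503,-106,57 496,-113,56 512,-147,15 507,-155,12 502,-164,9 493,-169,12 485,-173,16
203 508,-99,54 501,-104,55 493,-110,56 513,-148,9 506,-154,10 500,-163,7 490,-166,12 485,-174,11
```

View pics/s5.png

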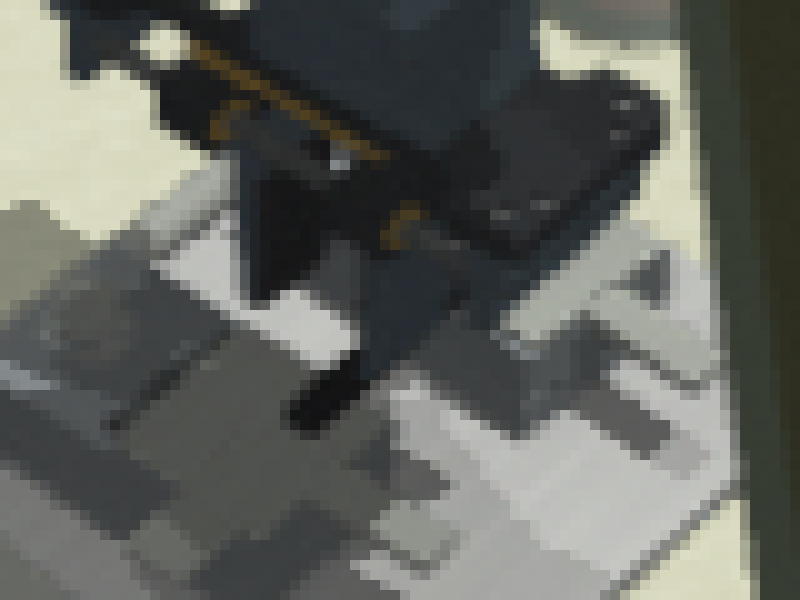

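Call:
play_rows --targets '[{"wx": 0,"wy": 0,"wz": 0,"dx": 0,"dy": 0,"dz": 0.03,"gripper": 0.1},{"wx": 0,"wy": 0,"wz": 0,"dx": 0,"dy": 0,"dz": 0.06,"gripper": 0.1},{"wx": 0,"wy": 0,"wz": 0,"dx": 0,"dy": 0,"dz": 0.09,"gripper": 0.1},{"wx": 0,"wy": 0,"wz": 0,"dx": 0,"dy": 0,"dz": 0.11,"gripper": 0.1},{"wx": 0,"wy": 0,"wz": 0,"dx": 0,"dy": 0,"dz": 0.125,"gripper": 0.1},{"wx": 0,"wy": 0,"wz": 0,"dx": 0,"dy": 0,"dz": 0.13,"gripper": 0.1},{"wx": 0,"wy": 0,"wz": 0,"dx": 0,"dy": 0,"dz": 0.13,"gripper": 0.1}]'

```text
clock: 5.25
ee_pos: [521.1, -133.4, 32.4]
eef_rot: [-0.0, 0.687, 0.727, -0.0]
contact_force: [-0.0, 1.1, 0.2]
grip_width: 50.0
```

```bash
python3 - <<'E'
from h import *
print(env.state()['ee_pos'],env.state()['grip_width'],env.state()['contact_force'])
p,d=camera('side')
cv2.imwrite('pics/s6.png',cv2.resize(p[155:215,310:390,::-1],None,fx=10,fy=10,interpolation=cv2.INTER_NEAREST))
vs,us=np.mgrid[185:204:1,343:360:1]
W=world('side',np.stack([us,vs],-1).reshape(-1,2),depth=d[vs,us].ravel()).reshape(vs.shape+(3,))
for i in range(0,19,1):
    print(vs[i,0],' '.join(f"{W[i,j,0]:.0f},{W[i,j,1]:.0f},{W[i,j,2]:.0f}" for j in range(0,12,2)))
E
```

```text
[ 521.1  -133.45   32.43] 49.999195491481196 [-0.04  1.12  0.19]
185 575,-185,18 488,-96,154 480,-95,161 473,-97,164 470,-101,164 464,-103,167
186 578,-188,9 569,-189,15 480,-95,156 474,-98,158 470,-101,159 465,-105,159
187 574,-185,10 567,-186,15 478,-93,155 473,-96,156 485,-120,128 464,-104,157
188 569,-178,14 568,-187,8 497,-115,119 472,-96,153 489,-125,117 489,-135,109
189 568,-178,10 528,-142,69 497,-115,114 489,-116,120 484,-120,120 488,-133,107
190 564,-174,12 528,-142,64 499,-118,106 489,-116,116 489,-125,108 490,-136,99
191 527,-132,69 524,-138,66 501,-121,98 491,-119,107 487,-124,106 488,-133,98
192 525,-129,68 520,-134,67 497,-117,99 490,-118,104 489,-126,99 491,-138,88
193 524,-129,64 517,-130,69 496,-116,97 489,-117,101 489,-126,94 493,-141,78
194 520,-125,65 519,-132,61 496,-115,92 491,-119,93 492,-130,84 489,-136,81
195 515,-119,69 520,-134,54 496,-116,87 488,-116,93 491,-129,81 525,-180,13
196 515,-120,64 513,-126,60 497,-117,80 488,-116,89 490,-128,77 518,-172,20
197 518,-123,54 512,-125,58 495,-115,79 491,-120,79 522,-167,15 521,-175,10
198 512,-117,59 509,-122,58 496,-116,73 491,-121,73 521,-166,12 516,-170,13
199 512,-116,56 506,-119,58 495,-116,69 525,-161,8 517,-161,14 513,-166,14
200 507,-110,60 508,-121,50 506,-129,45 520,-155,12 512,-156,18 511,-164,12
201 504,-108,59 506,-119,48 506,-129,39 517,-152,12 512,-156,13 507,-159,14
202 504,-108,54 500,-112,54 509,-133,30 515,-149,11 512,-156,8 503,-156,15
203 498,-101,61 494,-106,59 490,-110,59 513,-147,10 505,-148,16 502,-154,13
```

View pics/s6.png

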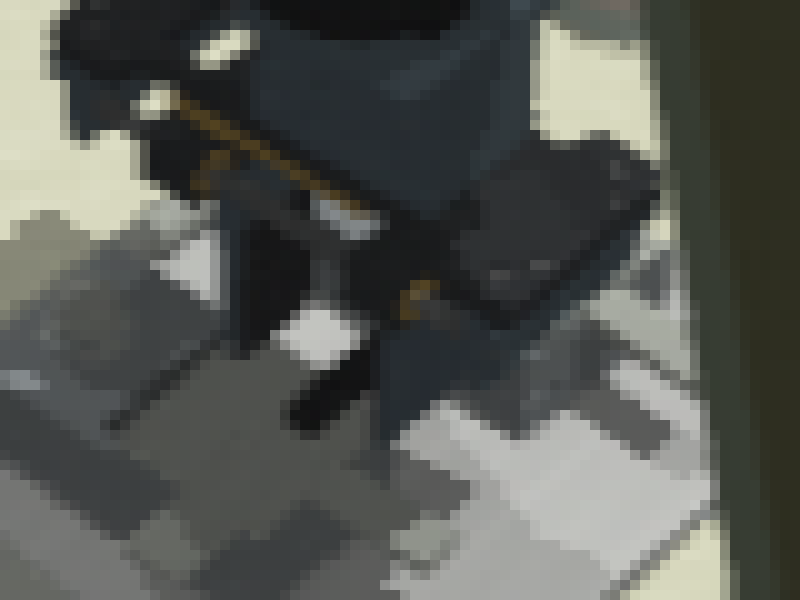

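```bash
python3 - <<'E'
from h import *
c=calibration('side'); r,_=cv2.Rodrigues(c['R'])
P=np.array([[496-6,-117.5,z] for z in (55,60,65,70,75,80)])
print(cv2.projectPoints(P,r,c['t'],c['mtx'],c['D'])[0].reshape(-1,2))
P[:,0]=496
print(cv2.projectPoints(P,r,c['t'],c['mtx'],c['D'])[0].reshape(-1,2))
E
```

```text
[[348.41 202.57]
 [348.46 201.52]
 [348.52 200.46]
 [348.57 199.4 ]
 [348.63 198.34]
 [348.69 197.26]]
[[346.99 201.55]
 [347.04 200.5 ]
 [347.09 199.44]
 [347.15 198.38]
 [347.2  197.31]
 [347.25 196.24]]
```

Call:
play_rows --targets '[{"wx": 0,"wy": 0,"wz": 0,"dx": 0,"dy": 0,"dz": 0.01,"gripper": 0.0},{"wx": 0,"wy": 0,"wz": 0,"dx": 0,"dy": 0,"dz": 0.02,"gripper": -0.1},{"wx": 0,"wy": 0,"wz": 0,"dx": 0,"dy": 0,"dz": 0.02,"gripper": -0.2},{"wx": 0,"wy": 0,"wz": 0,"dx": 0,"dy": 0,"dz": 0.02,"gripper": -0.2}]'

```text
clock: 5.63
ee_pos: [521.2, -133.5, 28.8]
eef_rot: [0.0, 0.687, 0.727, -0.0]
contact_force: [0.2, -1.0, -1.0]
grip_width: 36.7
```

```bash
python3 - <<'E'
from h import *
print(env.state()['ee_pos'],env.state()['grip_width'],env.state()['contact_force'])
p,d=camera('side')
cv2.imwrite('pics/s7.png',cv2.resize(p[165:210,315:370,::-1],None,fx=14,fy=12,interpolation=cv2.INTER_NEAREST))
E
```

```text
[ 521.23 -133.5    28.82] 36.74307184117243 [ 0.22 -1.04 -1.05]
```

View pics/s7.png

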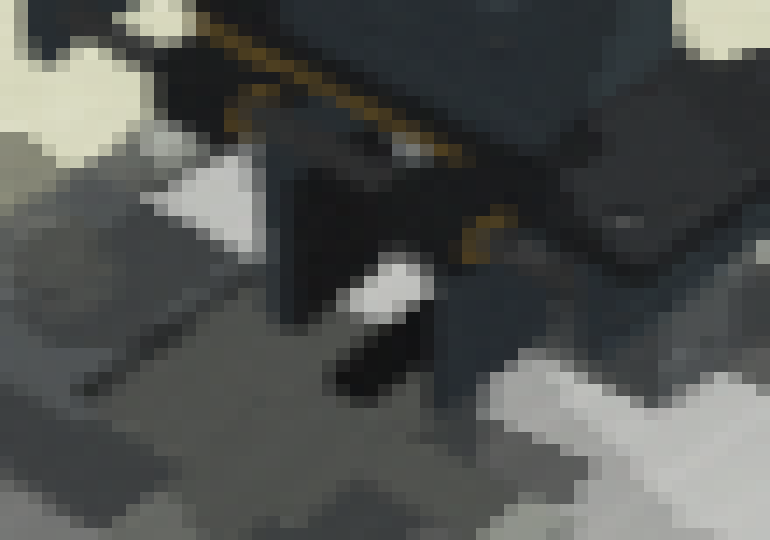

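```bash
python3 - <<'E'
from h import *
c=calibration('side'); r,_=cv2.Rodrigues(c['R'])
for x in (496,502.8,539.5,553):
  P=np.array([[x,-117.5,z] for z in (55,60,65,70,75)])
  print(x,cv2.projectPoints(P,r,c['t'],c['mtx'],c['D'])[0].reshape(-1,2).tolist())
E
```

```text
496 [[346.99036734360885, 201.54792944351456], [347.04199049608275, 200.49621458257218], [347.0938523609579, 199.4392944081944], [347.14595449978367, 198.37713201410102], [347.19829848660316, 197.3096901634584]]
502.8 [[345.39044262074583, 200.3914621334892], [345.4380016842395, 199.33908911741264], [345.4857797108899, 198.28152030716788], [345.533778125488, 197.21871896493764], [345.58199836413985, 196.15064802490645]]
539.5 [[336.86844364357466, 194.23211131013375], [336.8946624952175, 193.1764917044425], [336.92099820529177, 192.1157287944077], [336.9474515036989, 191.0497867486669], [336.9740231257912, 189.978629421437]]
553 [[333.7809376389731, 192.000826422371], [333.79955326449493, 190.9441386834507], [333.81825003493356, 189.88232739080357], [333.83702844218794, 188.81535704507604], [333.85588898165037, 187.7431918373958]]
```

Call:
play_rows --targets '[{"wx": 0,"wy": 0,"wz": 0,"dx": 0,"dy": 0,"dz": 0.01,"gripper": -0.2},{"wx": 0,"wy": 0,"wz": 0,"dx": 0,"dy": 0,"dz": 0.02,"gripper": -0.2},{"wx": 0,"wy": 0,"wz": 0,"dx": 0,"dy": 0,"dz": 0.025,"gripper": -0.2},{"wx": 0,"wy": 0,"wz": 0,"dx": 0,"dy": 0,"dz": 0.025,"gripper": -0.2}]'

```text
clock: 6.02
ee_pos: [521.0, -133.4, 23.5]
eef_rot: [-0.0, 0.687, 0.727, -0.0]
contact_force: [0.3, -0.5, 0.3]
grip_width: 36.7
```

Call:
play_rows --targets '[{"wx": 0,"wy": 0,"wz": 0,"dx": 0,"dy": 0,"dz": 0.005,"gripper": -0.2},{"wx": 0,"wy": 0,"wz": 0,"dx": 0,"dy": 0,"dz": 0.005,"gripper": -0.2}]'

```text
clock: 6.18
ee_pos: [521.2, -133.5, 22.7]
eef_rot: [-0.0, 0.687, 0.727, -0.0]
contact_force: [-0.3, -0.7, 0.0]
grip_width: 36.8
```

Call:
play_rows --targets '[{"wx": 0,"wy": 0,"wz": 0,"dx": 0,"dy": 0,"dz": 0.005,"gripper": -0.2},{"wx": 0,"wy": 0,"wz": 0,"dx": 0,"dy": 0,"dz": 0.005,"gripper": -0.2}]'

```text
clock: 6.35
ee_pos: [521.4, -133.6, 22.2]
eef_rot: [0.0, 0.687, 0.727, 0.0]
contact_force: [-0.0, -0.1, 2.8]
grip_width: 36.8
```

Call:
play_rows --targets '[{"wx": 0,"wy": 0,"wz": 0,"dx": 0,"dy": 0,"dz": -0.01,"gripper": -0.2},{"wx": 0,"wy": 0,"wz": 0,"dx": 0,"dy": 0,"dz": -0.01,"gripper": -0.6},{"wx": 0,"wy": 0,"wz": 0,"dx": 0,"dy": 0,"dz": -0.01,"gripper": -1},{"wx": 0,"wy": 0,"wz": 0,"dx": 0,"dy": 0,"dz": -0.01,"gripper": -1},{"wx": 0,"wy": 0,"wz": 0,"dx": 0,"dy": 0,"dz": -0.01,"gripper": -1},{"wx": 0,"wy": 0,"wz": 0,"dx": 0,"dy": 0,"dz": -0.01,"gripper": -1},{"wx": 0,"wy": 0,"wz": 0,"dx": 0,"dy": 0,"dz": -0.01,"gripper": -1},{"wx": 0,"wy": 0,"wz": 0,"dx": 0,"dy": 0,"dz": -0.01,"gripper": -1}]'

```text
clock: 7.02
ee_pos: [521.1, -133.4, 23.7]
eef_rot: [-0.0, 0.687, 0.727, -0.0]
contact_force: [-0.6, -0.1, 0.3]
grip_width: 11.6
```

Gripped (11.6 mm). Lift slowly.

Call:
play_rows --targets '[{"wx": 0,"wy": 0,"wz": 0,"dx": 0,"dy": 0,"dz": -0.02,"gripper": -1},{"wx": 0,"wy": 0,"wz": 0,"dx": 0,"dy": 0,"dz": -0.06,"gripper": -1},{"wx": 0,"wy": 0,"wz": 0,"dx": 0,"dy": 0,"dz": -0.12,"gripper": -1},{"wx": 0,"wy": 0,"wz": 0,"dx": 0,"dy": 0,"dz": -0.2,"gripper": -1},{"wx": 0,"wy": 0,"wz": 0,"dx": 0,"dy": 0,"dz": -0.26,"gripper": -1},{"wx": 0,"wy": 0,"wz": 0,"dx": 0,"dy": 0,"dz": -0.3,"gripper": -1},{"wx": 0,"wy": 0,"wz": 0,"dx": 0,"dy": 0,"dz": -0.3,"gripper": -1}]'

```text
clock: 7.6
ee_pos: [522.8, -133.9, 86.2]
eef_rot: [0.002, 0.687, 0.727, 0.001]
contact_force: [0.6, -0.9, -0.6]
grip_width: 11.6
```

```bash
python3 - <<'E'
from h import *
P,R=cur();print(P,env.state()['grip_width'],env.state()['contact_force'])
p,d=camera('side')
cv2.imwrite('pics/s8.png',cv2.resize(p[100:300,200:400,::-1],None,fx=3,fy=3))
# spatula 0 is offset toward blade by 8 => grasp at spatula x=-8. place
a=3.23
g=np.array([533,255.5])+(-8)*np.array([np.cos(a),np.sin(a)])
print(g)
go([g[0],g[1],P[2]],down(a),P,R)
E
```

```text
[ 522.8  -133.9    86.18] 11.58175395042654 [ 0.57 -0.88 -0.59]
[540.97 256.21]
d [ 1.94  0.2  -0.  ] w [ 0.    0.   -1.02]
```

View pics/s8.png

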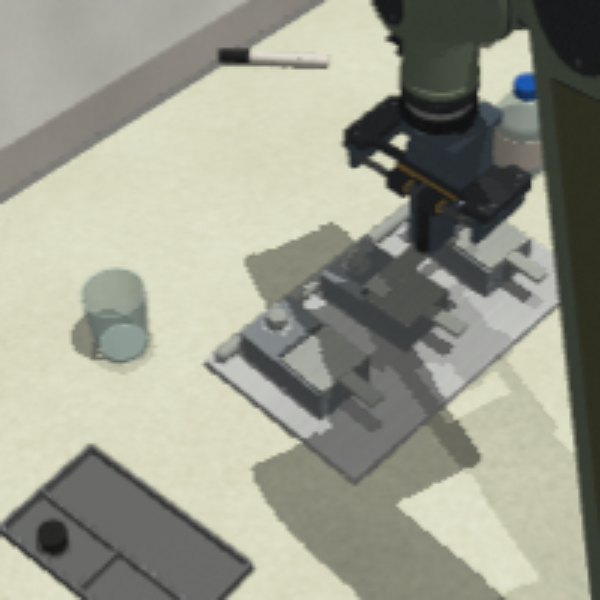

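Call:
play_rows --targets '[{"wx": 0,"wy": 0,"wz": -0.07,"dx": 0.12,"dy": 0.02,"dz": -0.05,"gripper": -1},{"wx": 0,"wy": 0,"wz": -0.14,"dx": 0.26,"dy": 0.03,"dz": -0.05,"gripper": -1},{"wx": 0,"wy": 0,"wz": -0.21,"dx": 0.42,"dy": 0.05,"dz": -0.05,"gripper": -1},{"wx": 0,"wy": 0,"wz": -0.28,"dx": 0.6,"dy": 0.07,"dz": -0.05,"gripper": -1},{"wx": 0,"wy": 0,"wz": -0.35,"dx": 0.76,"dy": 0.1,"dz": -0.05,"gripper": -1},{"wx": 0,"wy": 0,"wz": -0.42,"dx": 0.9,"dy": 0.1,"dz": -0.05,"gripper": -1},{"wx": 0,"wy": 0,"wz": -0.5,"dx": 0.97,"dy": 0.1,"dz": -0.05,"gripper": -1},{"wx": 0,"wy": 0,"wz": -0.5,"dx": 0.97,"dy": 0.1,"dz": -0.05,"gripper": -1}]'

```text
clock: 8.32
ee_pos: [529.2, 64.1, 92.9]
eef_rot: [-0.001, 0.353, 0.936, -0.0]
contact_force: [-0.6, 0.2, -0.3]
grip_width: 11.9
```

```bash
python3 - <<'E'
from h import *
P,R=cur();print(P,env.state()['grip_width'])
go([541,256.2,80],down(3.23),P,R)
E
```

```text
[529.18  64.07  92.89] 11.876848061800146
d [0.59 0.76 0.07] w [-0.   -0.   -0.52]
```

Call:
play_rows --targets '[{"wx": 0,"wy": 0,"wz": -0.07,"dx": 0.08,"dy": 0.1,"dz": 0.0,"gripper": -1},{"wx": 0,"wy": 0,"wz": -0.15,"dx": 0.18,"dy": 0.24,"dz": 0.0,"gripper": -1},{"wx": 0,"wy": 0,"wz": -0.22,"dx": 0.3,"dy": 0.38,"dz": 0.0,"gripper": -1},{"wx": 0,"wy": 0,"wz": -0.3,"dx": 0.42,"dy": 0.54,"dz": 0.0,"gripper": -1},{"wx": 0,"wy": 0,"wz": -0.38,"dx": 0.52,"dy": 0.67,"dz": 0.0,"gripper": -1},{"wx": 0,"wy": 0,"wz": -0.46,"dx": 0.58,"dy": 0.74,"dz": 0.03,"gripper": -1},{"wx": 0,"wy": 0,"wz": -0.52,"dx": 0.59,"dy": 0.76,"dz": 0.07,"gripper": -1},{"wx": 0,"wy": 0,"wz": -0.52,"dx": 0.59,"dy": 0.76,"dz": 0.07,"gripper": -1},{"wx": 0,"wy": 0,"wz": -0.52,"dx": 0.59,"dy": 0.76,"dz": 0.07,"gripper": -1}]'

```text
clock: 9.07
ee_pos: [542.6, 252.3, 78.7]
eef_rot: [-0.001, -0.042, 0.999, -0.001]
contact_force: [-0.4, -0.5, -0.9]
grip_width: 11.5
```

```bash
python3 - <<'E'
from h import *
P,R=cur();print(P,env.state()['grip_width'],env.state()['contact_force'])
go([541,256.2,80],down(3.23),P,R)
p,d=camera('side')
cv2.imwrite('pics/s9.png',cv2.resize(p[180:330,160:340,::-1],None,fx=4,fy=4))
p,d=camera('top'); o=cv2.convertScaleAbs(cv2.resize(p[160:280,180:300,::-1],None,fx=5,fy=5),alpha=1.5)
cv2.imwrite('pics/t9.png',o)
E
```

```text
[542.58 252.32  78.71] 11.499934745500518 [-0.43 -0.51 -0.92]
d [ 0.01  0.02 -0.01] w [-0. -0. -0.]
```

View pics/s9.png

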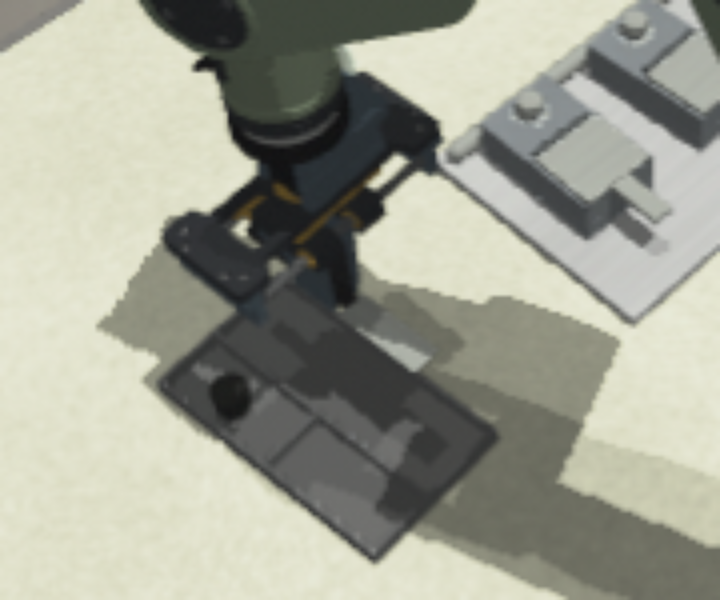

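View pics/t9.png

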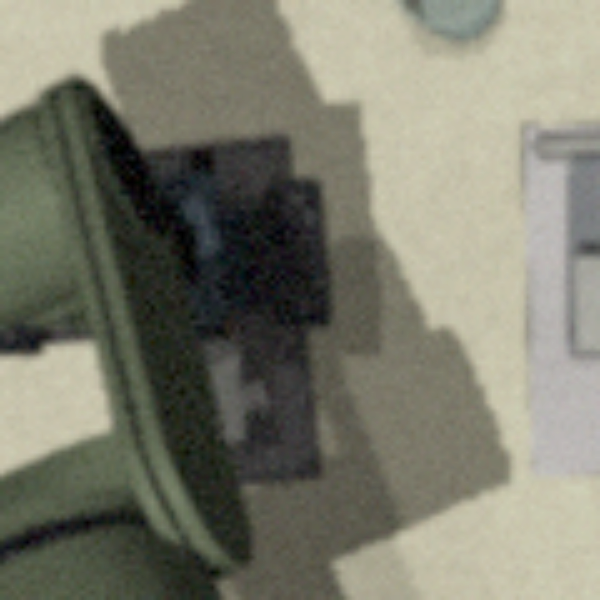

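```bash
python3 - <<'E'
from h import *
p,d=camera('side')
for u in [(252,260),(256,262),(260,265),(262,267),(264,268)]: print(u,p[u[1],u[0]],world('side',[u],depth=[d[u[1],u[0]]]))
P,R=cur(); go([541,256,-20],down(3.23),P,R)
E
```

```text
(252, 260) [83 86 83] [[501.65 253.17 117.23]]
(256, 262) [108 113 108] [[489.52 249.5  116.52]]
(260, 265) [122 125 119] [[475.27 247.76 115.39]]
(262, 267) [175 179 169] [[468.89 246.74 111.48]]
(264, 268) [174 179 170] [[460.37 246.53 115.63]]
d [0.01 0.02 0.5 ] w [-0.  0. -0.]
```

Call:
play_rows --targets '[{"wx": 0,"wy": 0,"wz": 0,"dx": 0.01,"dy": 0.01,"dz": 0.06,"gripper": -1},{"wx": 0,"wy": 0,"wz": 0,"dx": 0.01,"dy": 0.01,"dz": 0.15,"gripper": -1},{"wx": 0,"wy": 0,"wz": 0,"dx": 0.01,"dy": 0.01,"dz": 0.25,"gripper": -1},{"wx": 0,"wy": 0,"wz": 0,"dx": 0.01,"dy": 0.01,"dz": 0.35,"gripper": -1},{"wx": 0,"wy": 0,"wz": 0,"dx": 0.01,"dy": 0.01,"dz": 0.43,"gripper": -1},{"wx": 0,"wy": 0,"wz": 0,"dx": 0.01,"dy": 0.01,"dz": 0.48,"gripper": -1},{"wx": 0,"wy": 0,"wz": 0,"dx": 0.01,"dy": 0.01,"dz": 0.49,"gripper": -1},{"wx": 0,"wy": 0,"wz": 0,"dx": 0.01,"dy": 0.01,"dz": 0.49,"gripper": -1}]'

```text
clock: 9.88
ee_pos: [541.1, 254.6, -18.2]
eef_rot: [-0.0, -0.044, 0.999, -0.0]
contact_force: [-0.2, 0.1, -0.5]
grip_width: 11.8
```

```bash
python3 - <<'E'
from h import *
P,R=cur();print(P,env.state()['grip_width'],env.state()['contact_force'])
p,d=camera('side')
cv2.imwrite('pics/s10.png',cv2.resize(p[200:330,180:320,::-1],None,fx=5,fy=4.5))
p,d=camera('top'); o=cv2.convertScaleAbs(cv2.resize(p[170:280,180:300,::-1],None,fx=5,fy=5),alpha=1.7)
cv2.imwrite('pics/t10.png',o)
E
```

```text
[541.09 254.57 -18.23] 11.80042088941826 [-0.22  0.09 -0.49]
```

View pics/s10.png

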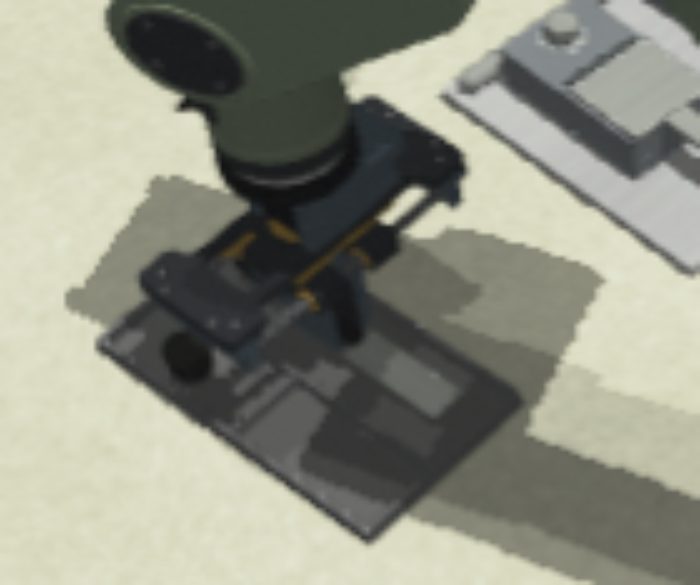

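View pics/t10.png

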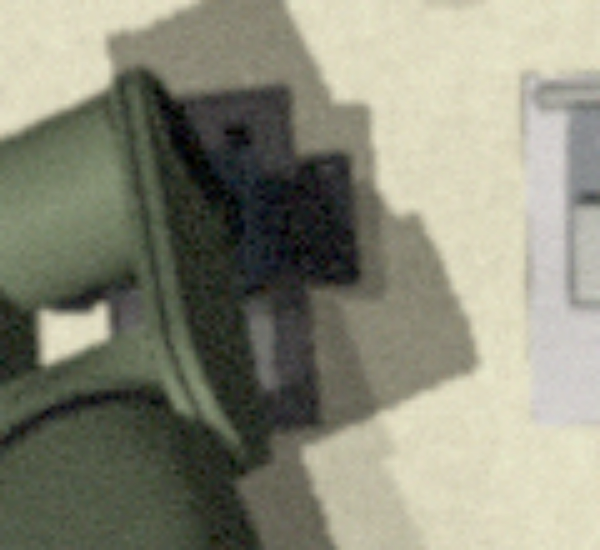

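Call:
play_rows --targets '[{"wx": 0,"wy": 0,"wz": 0,"dx": 0,"dy": 0,"dz": 0.02,"gripper": -1},{"wx": 0,"wy": 0,"wz": 0,"dx": 0,"dy": 0,"dz": 0.035,"gripper": -1},{"wx": 0,"wy": 0,"wz": 0,"dx": 0,"dy": 0,"dz": 0.045,"gripper": -1},{"wx": 0,"wy": 0,"wz": 0,"dx": 0,"dy": 0,"dz": 0.045,"gripper": -1}]'

```text
clock: 10.32
ee_pos: [540.7, 255.0, -27.5]
eef_rot: [-0.0, -0.044, 0.999, -0.0]
contact_force: [-0.2, -0.3, -1.8]
grip_width: 11.6
```

Call:
play_rows --targets '[{"wx": 0,"wy": 0,"wz": 0,"dx": 0,"dy": 0,"dz": 0.005,"gripper": -1},{"wx": 0,"wy": 0,"wz": 0,"dx": 0,"dy": 0,"dz": 0.005,"gripper": -1}]'

```text
clock: 10.48
ee_pos: [540.9, 255.1, -28.3]
eef_rot: [-0.0, -0.044, 0.999, -0.0]
contact_force: [0.0, 0.0, -1.4]
grip_width: 11.5
```

Call:
play_rows --targets '[{"wx": 0,"wy": 0,"wz": 0,"dx": 0,"dy": 0,"dz": 0.004,"gripper": -1},{"wx": 0,"wy": 0,"wz": 0,"dx": 0,"dy": 0,"dz": 0.004,"gripper": -1}]'

```text
clock: 10.65
ee_pos: [541.0, 255.1, -29.0]
eef_rot: [0.0, -0.044, 0.999, -0.0]
contact_force: [0.4, -0.4, 0.2]
grip_width: 11.5
```

Call:
play_rows --targets '[{"wx": 0,"wy": 0,"wz": 0,"dx": 0,"dy": 0,"dz": 0.004,"gripper": -1},{"wx": 0,"wy": 0,"wz": 0,"dx": 0,"dy": 0,"dz": 0.004,"gripper": -1}]'

```text
clock: 10.82
ee_pos: [541.1, 255.2, -29.2]
eef_rot: [0.0, -0.044, 0.999, 0.0]
contact_force: [-1.8, 0.2, 3.7]
grip_width: 11.7
```

Call:
play_rows --targets '[{"wx": 0,"wy": 0,"wz": 0,"dx": 0,"dy": 0,"dz": -0.003,"gripper": -0.7},{"wx": 0,"wy": 0,"wz": 0,"dx": 0,"dy": 0,"dz": -0.003,"gripper": -0.6},{"wx": 0,"wy": 0,"wz": 0,"dx": 0,"dy": 0,"dz": -0.003,"gripper": -0.5},{"wx": 0,"wy": 0,"wz": 0,"dx": 0,"dy": 0,"dz": -0.003,"gripper": -0.5},{"wx": 0,"wy": 0,"wz": 0,"dx": 0,"dy": 0,"dz": -0.003,"gripper": -0.5}]'

```text
clock: 11.23
ee_pos: [541.0, 255.1, -29.3]
eef_rot: [-0.0, -0.044, 0.999, -0.0]
contact_force: [1.0, 0.2, 0.0]
grip_width: 22.9
```

Call:
play_rows --targets '[{"wx": 0,"wy": 0,"wz": 0,"dx": 0,"dy": 0,"dz": -0.03,"gripper": -0.5},{"wx": 0,"wy": 0,"wz": 0,"dx": 0,"dy": 0,"dz": -0.08,"gripper": -0.5},{"wx": 0,"wy": 0,"wz": 0,"dx": 0,"dy": 0,"dz": -0.2,"gripper": -0.5},{"wx": 0,"wy": 0,"wz": 0,"dx": 0,"dy": 0,"dz": -0.4,"gripper": -0.5},{"wx": 0,"wy": 0,"wz": 0,"dx": 0,"dy": 0,"dz": -0.5,"gripper": -1},{"wx": 0,"wy": 0,"wz": 0,"dx": 0,"dy": 0,"dz": -0.55,"gripper": -1},{"wx": 0,"wy": 0,"wz": 0,"dx": 0,"dy": 0,"dz": -0.55,"gripper": -1}]'

```text
clock: 11.82
ee_pos: [542.7, 255.9, 84.1]
eef_rot: [0.003, -0.044, 0.999, 0.001]
contact_force: [1.5, -0.5, -0.1]
grip_width: 5.9
```

```bash
python3 - <<'E'
from h import *
P,R=cur();print(P,env.state()['grip_width'],env.state()['contact_force'])
p,d=camera('side')
cv2.imwrite('pics/s11.png',cv2.resize(p[180:330,180:400,::-1],None,fx=3.6,fy=3.6))
# shots for bolts/tongues in side view
cv2.imwrite('pics/side11.png',p[:,:,::-1]); np.save('d11.npy',d)
o=ortho('side',p[:,:,::-1].copy(),440,640,-270,60,66,2.4); cv2.imwrite('pics/os66.png',o)
p,d=camera('top'); cv2.imwrite('pics/top11.png',p[:,:,::-1])
o=cv2.convertScaleAbs(ortho('top',p[:,:,::-1].copy(),440,640,-270,60,66,2.4),alpha=1.6); cv2.imwrite('pics/ot66.png',o)
for c in('top','side'):
  for n in "bolt_left bolt_middle bolt_right tongue_left tongue_middle tongue_right spatula".split():
    print(c,n,[(r['p'].__round__(2),np.array(r['position'])) for r in spot_point(c,n)[:2]])
E
```

```text
[542.71 255.92  84.13] 5.902974178658658 [ 1.51 -0.54 -0.06]
top bolt_left [(0.56, array([599.6,  18.3,  68.6]))]
top bolt_middle [(0.49, array([ 550.4, -226.3,   50.4])), (0.43, array([600.6, -98.6,  67.1]))]
top bolt_right [(0.62, array([ 590.7, -219.4,   65.9])), (0.6, array([ 537.7, -222.8,   12. ]))]
top tongue_left [(0.69, array([470.3,  13.2,  51.5]))]
top tongue_middle [(0.58, array([ 476.1, -106.1,   52. ])), (0.58, array([531.8, 255.5,  -1.7]))]
top tongue_right [(0.67, array([ 465.9, -225.2,   54.1]))]
top spatula [(0.6, array([ 591. , -218.1,   68.5]))]
side bolt_left [(0.62, array([469.3,  20. ,  56.6])), (0.46, array([598.1,  15.9,  68.1]))]
side bolt_middle [(0.42, array([602.9, -97.7,  64.6]))]
side bolt_right []
side tongue_left [(0.95, array([471.5,  16.8,  54.3]))]
side tongue_middle [(0.85, array([ 474.8, -106.7,   53.4]))]
side tongue_right []
side spatula [(0.63, array([536.3, 256.7,   6.3])), (0.39, array([597.1,  16. ,  69.7]))]
```

View pics/s11.png

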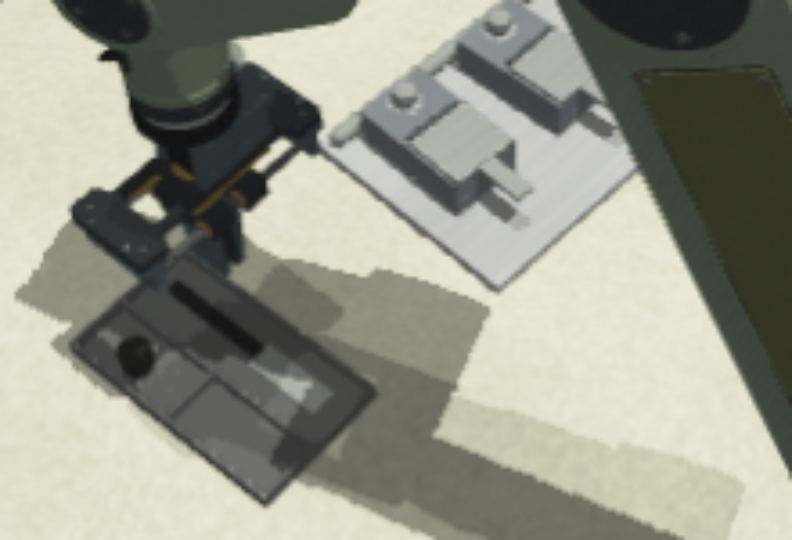

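View pics/os66.png

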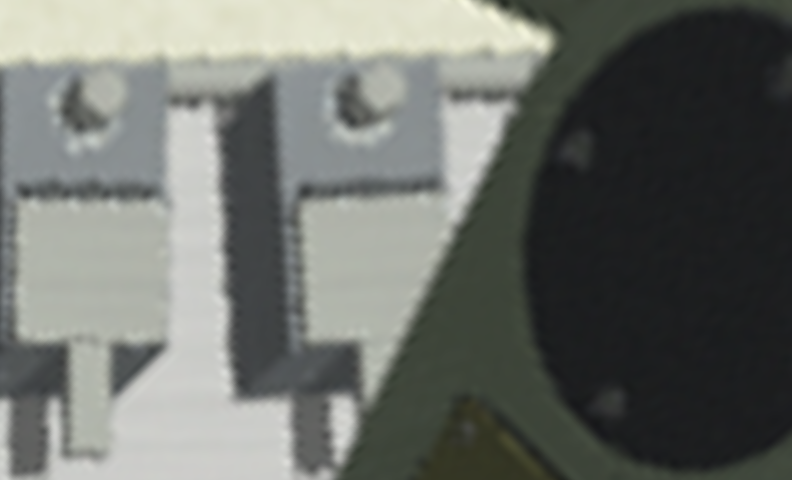

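View pics/ot66.png

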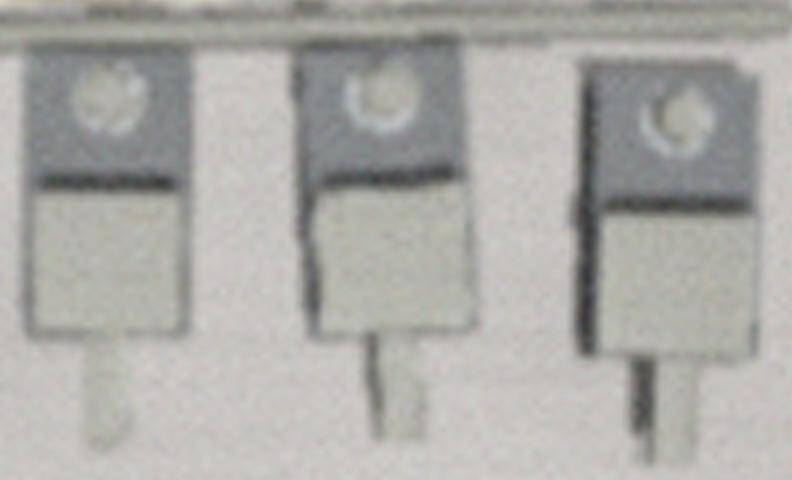

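```bash
python3 - <<'E'
from h import *
P,R=cur();print(P,env.state()['grip_width'])
go([600.5,16,60],down(3.14),P,R)
E
```

```text
[541.   255.12  80.81] 0.8236552537350568
d [-0.19 -1.22  0.1 ] w [-0.    0.    0.06]
```

Call:
play_rows --targets '[{"wx": 0,"wy": 0,"wz": 0.01,"dx": -0.03,"dy": -0.15,"dz": 0,"gripper": -1},{"wx": 0,"wy": 0,"wz": 0.03,"dx": -0.06,"dy": -0.35,"dz": 0,"gripper": -1},{"wx": 0,"wy": 0,"wz": 0.04,"dx": -0.09,"dy": -0.55,"dz": 0,"gripper": -1},{"wx": 0,"wy": 0,"wz": 0.06,"dx": -0.12,"dy": -0.75,"dz": 0,"gripper": -1},{"wx": 0,"wy": 0,"wz": 0.06,"dx": -0.16,"dy": -0.92,"dz": 0.05,"gripper": -1},{"wx": 0,"wy": 0,"wz": 0.06,"dx": -0.19,"dy": -1.0,"dz": 0.1,"gripper": -1},{"wx": 0,"wy": 0,"wz": 0.06,"dx": -0.19,"dy": -1.0,"dz": 0.1,"gripper": -1}]'

```text
clock: 13.2
ee_pos: [596.7, 55.5, 59.2]
eef_rot: [-0.001, 0.005, 1.0, -0.001]
contact_force: [-0.1, 0.6, 0.5]
grip_width: 0.5
```

```bash
python3 - <<'E'
from h import *
P,R=cur();print(P,env.state()['grip_width'])
go([600.5,16,38],down(3.14),P,R)
E
```

```text
[596.73  55.52  59.2 ] 0.47217765694398683
d [-0.02 -0.2   0.11] w [-0.   -0.   -0.01]
```

Call:
play_rows --targets '[{"wx": 0,"wy": 0,"wz": 0,"dx": -0.02,"dy": -0.1,"dz": 0.0,"gripper": -1},{"wx": 0,"wy": 0,"wz": 0,"dx": -0.02,"dy": -0.19,"dz": 0.02,"gripper": -1},{"wx": 0,"wy": 0,"wz": 0,"dx": -0.02,"dy": -0.19,"dz": 0.06,"gripper": -1},{"wx": 0,"wy": 0,"wz": 0,"dx": -0.02,"dy": -0.19,"dz": 0.09,"gripper": -1},{"wx": 0,"wy": 0,"wz": 0,"dx": -0.02,"dy": -0.19,"dz": 0.11,"gripper": -1},{"wx": 0,"wy": 0,"wz": 0,"dx": -0.02,"dy": -0.19,"dz": 0.11,"gripper": -1}]'

```text
clock: 13.7
ee_pos: [599.3, 22.5, 37.7]
eef_rot: [-0.001, 0.002, 1.0, 0.0]
contact_force: [-1.3, 0.3, 0.2]
grip_width: 0.4
```

```bash
python3 - <<'E'
from h import *
P,R=cur();print(P,env.state()['contact_force'])
p,d=camera('side')
cv2.imwrite('pics/s12.png',cv2.resize(p[130:240,240:380,::-1],None,fx=5,fy=5))
E
```

```text
[599.33  22.5   37.71] [-1.33  0.29  0.2 ]
```

View pics/s12.png

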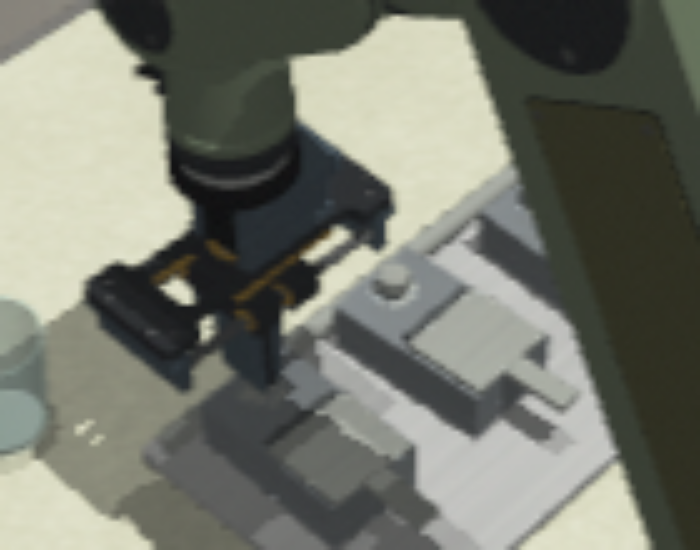

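Call:
play_rows --targets '[{"wx": 0,"wy": 0,"wz": 0,"dx": 0,"dy": -0.03,"dz": 0.0,"gripper": -1},{"wx": 0,"wy": 0,"wz": 0,"dx": 0,"dy": -0.03,"dz": 0.01,"gripper": -1},{"wx": 0,"wy": 0,"wz": 0,"dx": 0,"dy": -0.03,"dz": 0.02,"gripper": -1},{"wx": 0,"wy": 0,"wz": 0,"dx": 0,"dy": -0.03,"dz": 0.025,"gripper": -1},{"wx": 0,"wy": 0,"wz": 0,"dx": 0,"dy": -0.03,"dz": 0.03,"gripper": -1},{"wx": 0,"wy": 0,"wz": 0,"dx": 0,"dy": -0.03,"dz": 0.03,"gripper": -1}]'

```text
clock: 14.25
ee_pos: [600.2, 15.3, 32.6]
eef_rot: [-0.0, 0.003, 1.0, -0.0]
contact_force: [0.4, -0.1, -0.6]
grip_width: 0.6
```

Call:
play_rows --targets '[{"wx": 0,"wy": 0,"wz": 0,"dx": 0,"dy": 0,"dz": 0.004,"gripper": -1},{"wx": 0,"wy": 0,"wz": 0,"dx": 0,"dy": 0,"dz": 0.004,"gripper": -1}]'

```text
clock: 14.42
ee_pos: [600.3, 15.3, 32.0]
eef_rot: [-0.0, 0.003, 1.0, -0.0]
contact_force: [0.6, 0.3, 0.2]
grip_width: 0.3
```

Call:
play_rows --targets '[{"wx": 0,"wy": 0,"wz": 0,"dx": 0,"dy": 0,"dz": 0.004,"gripper": -1},{"wx": 0,"wy": 0,"wz": 0,"dx": 0,"dy": 0,"dz": 0.004,"gripper": -1}]'

```text
clock: 14.58
ee_pos: [600.4, 15.3, 31.2]
eef_rot: [0.0, 0.003, 1.0, -0.0]
contact_force: [0.1, -0.0, 0.4]
grip_width: 0.3
```

Call:
play_rows --targets '[{"wx": 0,"wy": 0,"wz": 0,"dx": 0,"dy": 0,"dz": 0.004,"gripper": -1},{"wx": 0,"wy": 0,"wz": 0,"dx": 0,"dy": 0,"dz": 0.004,"gripper": -1}]'

```text
clock: 14.75
ee_pos: [600.4, 15.3, 30.5]
eef_rot: [0.0, 0.003, 1.0, -0.0]
contact_force: [0.7, -0.3, 0.9]
grip_width: 0.2
```

Call:
play_rows --targets '[{"wx": 0,"wy": 0,"wz": 0,"dx": 0,"dy": 0,"dz": 0.004,"gripper": -1},{"wx": 0,"wy": 0,"wz": 0,"dx": 0,"dy": 0,"dz": 0.004,"gripper": -1}]'

```text
clock: 14.92
ee_pos: [600.4, 15.3, 29.7]
eef_rot: [0.0, 0.003, 1.0, -0.0]
contact_force: [-0.3, 0.3, 0.8]
grip_width: 0.5
```

Call:
play_rows --targets '[{"wx": 0,"wy": 0,"wz": 0,"dx": 0,"dy": 0,"dz": 0.004,"gripper": -1},{"wx": 0,"wy": 0,"wz": 0,"dx": 0,"dy": 0,"dz": 0.004,"gripper": -1}]'

```text
clock: 15.08
ee_pos: [600.4, 15.3, 28.8]
eef_rot: [0.0, 0.003, 1.0, -0.0]
contact_force: [0.0, -0.7, 0.5]
grip_width: 0.5
```

Call:
play_rows --targets '[{"wx": 0,"wy": 0,"wz": 0,"dx": 0,"dy": 0,"dz": 0.004,"gripper": -1},{"wx": 0,"wy": 0,"wz": 0,"dx": 0,"dy": 0,"dz": 0.004,"gripper": -1}]'

```text
clock: 15.25
ee_pos: [600.4, 15.3, 27.9]
eef_rot: [0.0, 0.003, 1.0, -0.0]
contact_force: [-0.1, 0.3, 1.0]
grip_width: 0.6
```

```bash
python3 - <<'E'
from h import *
P,R=cur();print(P,env.state()['contact_force'])
p,d=camera('side')
cv2.imwrite('pics/s13.png',cv2.resize(p[170:240,260:350,::-1],None,fx=8,fy=8,interpolation=cv2.INTER_CUBIC))
E
```

```text
[600.39  15.26  27.93] [-0.11  0.26  0.98]
```

View pics/s13.png

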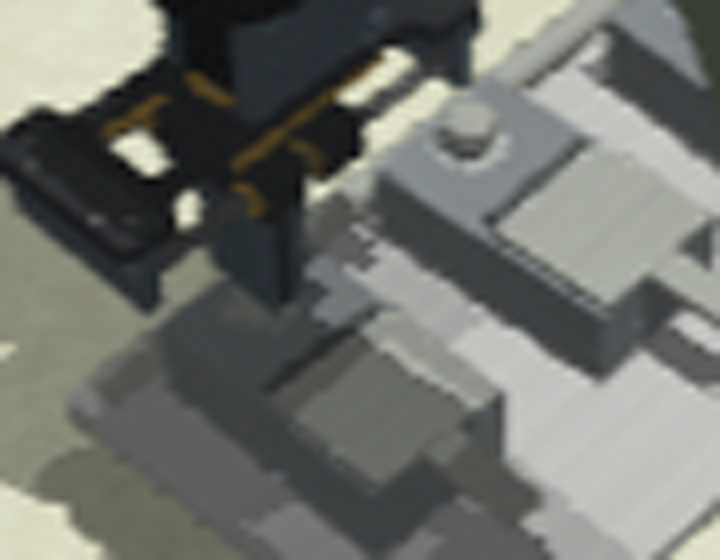

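```bash
python3 - <<'E'
from h import *
c=calibration('side'); r,_=cv2.Rodrigues(c['R'])
for P in ([600.4,16,66],[600.4,16,60],[584.4,28.5,66],[584.4,28.5,60],[584.4,2,66],[584.4,2,60],[584.4,15,66],[616,28.5,66],[592,28.5,63]):
  uv=cv2.projectPoints(np.array([P],float),r,c['t'],c['mtx'],c['D'])[0].reshape(2); print(P,uv,(uv-[260,170])*8)
E
```

```text
[600.4, 16, 66] [292.56 204.67] [260.46 277.39]
[600.4, 16, 60] [292.66 205.94] [261.26 287.49]
[584.4, 28.5, 66] [293.14 209.71] [265.09 317.68]
[584.4, 28.5, 60] [293.24 210.97] [265.88 327.74]
[584.4, 2, 66] [299.45 204.98] [315.58 279.81]
[584.4, 2, 60] [299.53 206.24] [316.22 289.92]
[584.4, 15, 66] [296.36 207.29] [290.91 298.31]
[616, 28.5, 66] [286.13 204.18] [209.02 273.41]
[592, 28.5, 63] [291.49 209.  ] [251.91 311.99]
```

Call:
play_rows --targets '[{"wx": 0,"wy": 0,"wz": 0,"dx": 0,"dy": 0,"dz": 0.004,"gripper": -1},{"wx": 0,"wy": 0,"wz": 0,"dx": 0,"dy": 0,"dz": 0.004,"gripper": -1}]'

```text
clock: 15.47
ee_pos: [600.4, 15.3, 27.1]
eef_rot: [0.0, 0.003, 1.0, -0.0]
contact_force: [0.3, -0.1, 1.3]
grip_width: 0.5
```

Call:
play_rows --targets '[{"wx": 0,"wy": 0,"wz": 0,"dx": 0,"dy": 0,"dz": 0.004,"gripper": -1},{"wx": 0,"wy": 0,"wz": 0,"dx": 0,"dy": 0,"dz": 0.004,"gripper": -1}]'

```text
clock: 15.63
ee_pos: [600.4, 15.3, 26.3]
eef_rot: [0.0, 0.003, 1.0, -0.0]
contact_force: [0.3, -0.5, 1.2]
grip_width: 0.2
```

Call:
play_rows --targets '[{"wx": 0,"wy": 0,"wz": 0,"dx": 0,"dy": 0,"dz": 0.004,"gripper": -1},{"wx": 0,"wy": 0,"wz": 0,"dx": 0,"dy": 0,"dz": 0.004,"gripper": -1}]'

```text
clock: 15.8
ee_pos: [600.4, 15.3, 25.5]
eef_rot: [0.0, 0.003, 1.0, -0.0]
contact_force: [0.2, -0.5, -0.8]
grip_width: 0.4
```

Call:
play_rows --targets '[{"wx": 0,"wy": 0,"wz": 0,"dx": 0,"dy": 0,"dz": 0.004,"gripper": -1},{"wx": 0,"wy": 0,"wz": 0,"dx": 0,"dy": 0,"dz": 0.004,"gripper": -1}]'

```text
clock: 15.97
ee_pos: [600.4, 15.3, 25.2]
eef_rot: [0.0, 0.003, 1.0, -0.0]
contact_force: [-1.3, -0.1, 4.0]
grip_width: 0.5
```

Call:
play_rows --targets '[{"wx": 0,"wy": 0,"wz": 0,"dx": 0,"dy": 0,"dz": -0.05,"gripper": -1},{"wx": 0,"wy": 0,"wz": 0,"dx": 0,"dy": 0,"dz": -0.15,"gripper": -1},{"wx": 0,"wy": 0,"wz": 0,"dx": 0,"dy": -0.1,"dz": -0.17,"gripper": -1},{"wx": 0,"wy": 0,"wz": 0,"dx": -0.01,"dy": -0.3,"dz": -0.17,"gripper": -1},{"wx": 0,"wy": 0,"wz": 0,"dx": -0.01,"dy": -0.48,"dz": -0.17,"gripper": -1},{"wx": 0,"wy": 0,"wz": 0,"dx": -0.01,"dy": -0.57,"dz": -0.14,"gripper": -1},{"wx": 0,"wy": 0,"wz": 0,"dx": -0.01,"dy": -0.58,"dz": -0.1,"gripper": -1},{"wx": 0,"wy": 0,"wz": 0,"dx": -0.01,"dy": -0.58,"dz": -0.06,"gripper": -1},{"wx": 0,"wy": 0,"wz": 0,"dx": -0.01,"dy": -0.58,"dz": -0.06,"gripper": -1}]'

```text
clock: 16.72
ee_pos: [600.1, -99.9, 35.0]
eef_rot: [-0.002, 0.003, 1.0, 0.001]
contact_force: [-0.9, -0.4, 0.1]
grip_width: 0.4
```

```bash
python3 - <<'E'
from h import *
P,R=cur();print(P,env.state()['contact_force'])
go([602.5,-100,34],down(3.14),P,R)
p,d=camera('side')
cv2.imwrite('pics/s14.png',cv2.resize(p[160:240,260:360,::-1],None,fx=7,fy=7,interpolation=cv2.INTER_CUBIC))
for n in ['bolt_left']:
  print([(r['p'].__round__(2),np.array(r['position'])) for r in spot_point('side',n)[:3]])
vs,us=np.mgrid[201:210,288:298]
W=world('side',np.stack([us,vs],-1).reshape(-1,2),depth=d[vs,us].ravel()).reshape(vs.shape+(3,))
print(W[...,2].round(0))
d0=np.load('d11.npy');W=world('side',np.stack([us,vs],-1).reshape(-1,2),depth=d0[vs,us].ravel()).reshape(vs.shape+(3,));print(W[...,2].round(0))
E
```

```text
[600.09 -99.88  34.95] [-0.93 -0.42  0.09]
d [-0.01 -0.    0.01] w [ 0. -0. -0.]
[(0.55, array([597.6,  15.6,  62. ]))]
[[-0. -2.  0. 28. 51. 50. 48. 50. 47. 53.]
 [ 0. -1. 28. 43. 45. 52. 54. 49. 48. 53.]
 [25. 52. 44. 49. 52. 51. 50. 52. 45. 52.]
 [47. 49. 60. 60. 65. 63. 50. 52. 45. 47.]
 [53. 60. 60. 61. 60. 63. 62. 60. 50. 48.]
 [49. 59. 61. 55. 61. 55. 63. 55. 55. 51.]
 [56. 61. 56. 61. 59. 61. 54. 51. 51. 46.]
 [49. 51. 56. 61. 61. 55. 58. 50. 49. 51.]
 [50. 52. 55. 56. 52. 57. 54. 50. 52. 48.]]
[[-2.  2. -3. 26. 49. 52. 52. 46. 44. 52.]
 [-7.  1. 30. 55. 64. 46. 50. 47. 47. 52.]
 [23. 63. 69. 65. 68. 67. 68. 46. 51. 52.]
 [48. 64. 69. 66. 69. 67. 65. 65. 53. 46.]
 [51. 66. 67. 65. 64. 64. 59. 61. 47. 51.]
 [53. 64. 68. 65. 61. 63. 64. 51. 54. 53.]
 [51. 57. 62. 67. 62. 59. 61. 47. 53. 49.]
 [46. 53. 57. 63. 60. 57. 57. 50. 52. 51.]
 [51. 53. 47. 50. 51. 48. 51. 51. 48. 52.]]
```

View pics/s14.png

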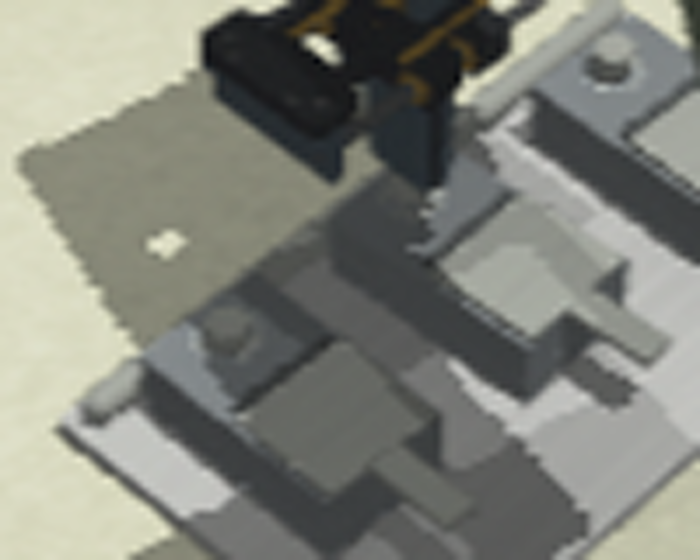

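Call:
play_rows --targets '[{"wx": 0,"wy": 0,"wz": 0,"dx": -0.01,"dy": 0,"dz": 0.007,"gripper": -1},{"wx": 0,"wy": 0,"wz": 0,"dx": -0.01,"dy": 0,"dz": 0.014,"gripper": -1},{"wx": 0,"wy": 0,"wz": 0,"dx": -0.01,"dy": 0,"dz": 0.018,"gripper": -1},{"wx": 0,"wy": 0,"wz": 0,"dx": -0.01,"dy": 0,"dz": 0.018,"gripper": -1}]'

```text
clock: 17.15
ee_pos: [603.8, -100.2, 33.2]
eef_rot: [-0.0, 0.002, 1.0, -0.0]
contact_force: [0.3, 0.7, -0.3]
grip_width: 0.3
```

Call:
play_rows --targets '[{"wx": 0,"wy": 0,"wz": 0,"dx": 0,"dy": 0,"dz": 0.004,"gripper": -1},{"wx": 0,"wy": 0,"wz": 0,"dx": 0,"dy": 0,"dz": 0.004,"gripper": -1}]'

```text
clock: 17.32
ee_pos: [603.7, -100.6, 32.5]
eef_rot: [0.0, 0.003, 1.0, -0.0]
contact_force: [-0.1, -0.7, 0.7]
grip_width: 0.7
```

Call:
play_rows --targets '[{"wx": 0,"wy": 0,"wz": 0,"dx": 0,"dy": 0,"dz": 0.004,"gripper": -1},{"wx": 0,"wy": 0,"wz": 0,"dx": 0,"dy": 0,"dz": 0.004,"gripper": -1}]'

```text
clock: 17.48
ee_pos: [603.6, -100.8, 31.6]
eef_rot: [-0.0, 0.003, 1.0, -0.0]
contact_force: [-0.1, 0.3, -0.6]
grip_width: 0.5
```

Call:
play_rows --targets '[{"wx": 0,"wy": 0,"wz": 0,"dx": 0,"dy": 0,"dz": 0.004,"gripper": -1},{"wx": 0,"wy": 0,"wz": 0,"dx": 0,"dy": 0,"dz": 0.004,"gripper": -1}]'

```text
clock: 17.65
ee_pos: [603.8, -100.8, 31.2]
eef_rot: [0.0, 0.003, 1.0, -0.0]
contact_force: [-0.1, 0.3, 2.9]
grip_width: 0.6
```

One more step for a firm tap.

Call:
play_rows --targets '[{"wx": 0,"wy": 0,"wz": 0,"dx": 0,"dy": 0,"dz": 0.004,"gripper": -1},{"wx": 0,"wy": 0,"wz": 0,"dx": 0,"dy": 0,"dz": 0.004,"gripper": -1}]'

```text
clock: 17.82
ee_pos: [603.8, -100.8, 31.1]
eef_rot: [0.0, 0.003, 1.0, -0.0]
contact_force: [-2.0, 0.6, 6.6]
grip_width: 0.5
```

Call:
play_rows --targets '[{"wx": 0,"wy": 0,"wz": 0,"dx": 0,"dy": 0,"dz": -0.05,"gripper": -1},{"wx": 0,"wy": 0,"wz": 0,"dx": 0,"dy": 0,"dz": -0.12,"gripper": -1},{"wx": 0,"wy": 0,"wz": 0,"dx": 0.02,"dy": -0.1,"dz": -0.14,"gripper": -1},{"wx": 0,"wy": 0,"wz": 0,"dx": 0.04,"dy": -0.3,"dz": -0.14,"gripper": -1},{"wx": 0,"wy": 0,"wz": 0,"dx": 0.06,"dy": -0.48,"dz": -0.14,"gripper": -1},{"wx": 0,"wy": 0,"wz": 0,"dx": 0.06,"dy": -0.58,"dz": -0.1,"gripper": -1},{"wx": 0,"wy": 0,"wz": 0,"dx": 0.06,"dy": -0.61,"dz": -0.06,"gripper": -1},{"wx": 0,"wy": 0,"wz": 0,"dx": 0.06,"dy": -0.61,"dz": -0.03,"gripper": -1},{"wx": 0,"wy": 0,"wz": 0,"dx": 0.06,"dy": -0.61,"dz": -0.03,"gripper": -1}]'

```text
clock: 18.57
ee_pos: [589.8, -221.6, 34.3]
eef_rot: [-0.002, 0.003, 1.0, 0.001]
contact_force: [-0.1, 0.3, -0.1]
grip_width: 0.4
```

```bash
python3 - <<'E'
from h import *
P,R=cur();print(P,env.state()['contact_force'])
go([592,-223,32.5],down(3.14),P,R)
p,d=camera('side')
cv2.imwrite('pics/s15.png',cv2.resize(p[150:240,270:400,::-1],None,fx=6,fy=6,interpolation=cv2.INTER_CUBIC))
E
```

```text
[ 589.82 -221.63   34.33] [-0.09  0.26 -0.09]
d [-0.01 -0.01  0.01] w [ 0. -0. -0.]
```

View pics/s15.png

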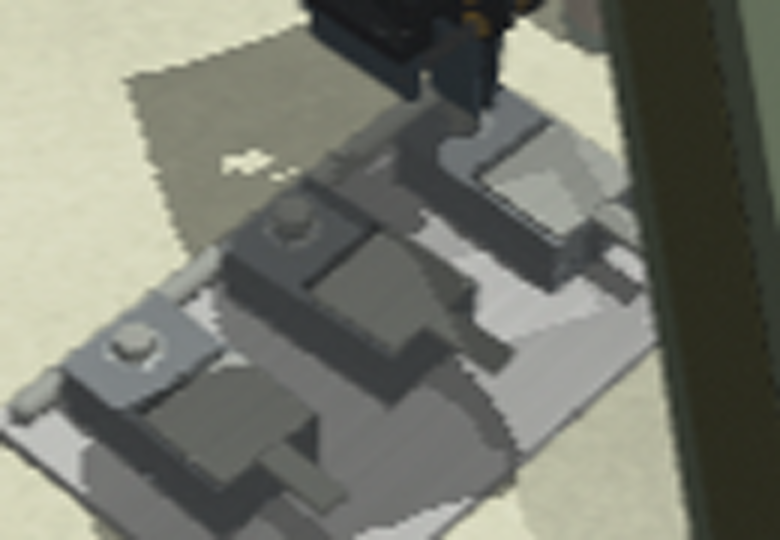

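Call:
play_rows --targets '[{"wx": 0,"wy": 0,"wz": 0,"dx": 0,"dy": 0,"dz": 0.006,"gripper": -1},{"wx": 0,"wy": 0,"wz": 0,"dx": 0,"dy": 0,"dz": 0.012,"gripper": -1},{"wx": 0,"wy": 0,"wz": 0,"dx": 0,"dy": 0,"dz": 0.015,"gripper": -1},{"wx": 0,"wy": 0,"wz": 0,"dx": 0,"dy": 0,"dz": 0.015,"gripper": -1}]'

```text
clock: 18.95
ee_pos: [591.2, -222.0, 33.2]
eef_rot: [0.0, 0.002, 1.0, -0.0]
contact_force: [0.0, 0.4, 0.7]
grip_width: 0.5
```

Call:
play_rows --targets '[{"wx": 0,"wy": 0,"wz": 0,"dx": 0,"dy": 0,"dz": 0.004,"gripper": -1},{"wx": 0,"wy": 0,"wz": 0,"dx": 0,"dy": 0,"dz": 0.004,"gripper": -1}]'

```text
clock: 19.12
ee_pos: [591.1, -222.4, 32.3]
eef_rot: [0.0, 0.003, 1.0, -0.0]
contact_force: [0.5, -1.1, 0.4]
grip_width: 0.5
```

Call:
play_rows --targets '[{"wx": 0,"wy": 0,"wz": 0,"dx": 0,"dy": 0,"dz": 0.004,"gripper": -1},{"wx": 0,"wy": 0,"wz": 0,"dx": 0,"dy": 0,"dz": 0.004,"gripper": -1}]'

```text
clock: 19.28
ee_pos: [591.0, -222.7, 31.4]
eef_rot: [-0.0, 0.003, 1.0, -0.0]
contact_force: [0.0, 0.4, 0.1]
grip_width: 0.6
```

Call:
play_rows --targets '[{"wx": 0,"wy": 0,"wz": 0,"dx": 0,"dy": 0,"dz": 0.004,"gripper": -1},{"wx": 0,"wy": 0,"wz": 0,"dx": 0,"dy": 0,"dz": 0.004,"gripper": -1}]'

```text
clock: 19.45
ee_pos: [591.1, -222.7, 31.2]
eef_rot: [0.0, 0.003, 1.0, -0.0]
contact_force: [-0.4, -0.1, 2.8]
grip_width: 0.2
```

Call:
play_rows --targets '[{"wx": 0,"wy": 0,"wz": 0,"dx": 0,"dy": 0,"dz": 0.004,"gripper": -1},{"wx": 0,"wy": 0,"wz": 0,"dx": 0,"dy": 0,"dz": 0.004,"gripper": -1}]'

```text
clock: 19.62
ee_pos: [591.1, -222.7, 31.1]
eef_rot: [0.0, 0.003, 1.0, -0.0]
contact_force: [-2.0, 0.6, 7.5]
grip_width: 0.6
```

```bash
python3 - <<'E'
from h import *
P,R=cur();print(P,env.state()['contact_force'])
go([473,15.5,60],down(3.1416),P,R)
E
```

```text
[ 591.12 -222.75   31.08] [-2.    0.64  7.55]
d [ 0.6   1.19 -0.14] w [-0.  0. -0.]
```

Call:
play_rows --targets '[{"wx": 0,"wy": 0,"wz": 0,"dx": 0,"dy": 0,"dz": -0.05,"gripper": -1},{"wx": 0,"wy": 0,"wz": 0,"dx": 0,"dy": 0,"dz": -0.18,"gripper": -1},{"wx": 0,"wy": 0,"wz": 0,"dx": 0.1,"dy": 0.1,"dz": -0.24,"gripper": -0.2},{"wx": 0,"wy": 0,"wz": 0,"dx": 0.2,"dy": 0.3,"dz": -0.24,"gripper": 0},{"wx": 0,"wy": 0,"wz": 0,"dx": 0.3,"dy": 0.5,"dz": -0.24,"gripper": 0},{"wx": 0,"wy": 0,"wz": 0,"dx": 0.4,"dy": 0.7,"dz": -0.24,"gripper": 0},{"wx": 0,"wy": 0,"wz": 0,"dx": 0.5,"dy": 0.88,"dz": -0.24,"gripper": 0},{"wx": 0,"wy": 0,"wz": 0,"dx": 0.58,"dy": 1.0,"dz": -0.24,"gripper": 0},{"wx": 0,"wy": 0,"wz": 0,"dx": 0.58,"dy": 1.0,"dz": -0.24,"gripper": 0}]'

```text
clock: 20.37
ee_pos: [471.4, -17.7, 77.8]
eef_rot: [-0.002, 0.001, 1.0, 0.001]
contact_force: [-0.9, 0.8, 1.3]
grip_width: 43.6
```

```bash
python3 - <<'E'
from h import *
P,R=cur();print(P,env.state()['grip_width'])
go([473,15.5,40],down(3.1416),P,R)
p,d=camera('side')
cv2.imwrite('pics/s16.png',cv2.resize(p[150:260,250:390,::-1],None,fx=5,fy=5,interpolation=cv2.INTER_CUBIC))
E
```

```text
[471.35 -17.74  77.84] 43.60194483900077
d [-0.01  0.17  0.19] w [ 0. -0. -0.]
```

View pics/s16.png

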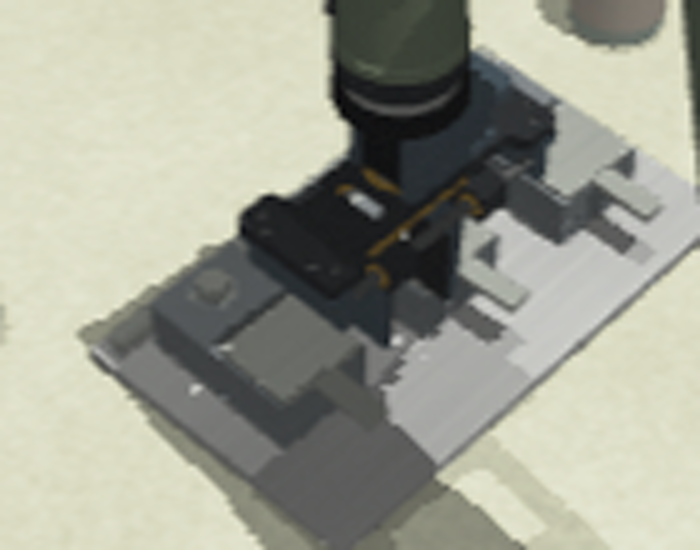

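Call:
play_rows --targets '[{"wx": 0,"wy": 0,"wz": 0,"dx": 0,"dy": 0.08,"dz": 0.02,"gripper": 0},{"wx": 0,"wy": 0,"wz": 0,"dx": 0,"dy": 0.15,"dz": 0.08,"gripper": 0},{"wx": 0,"wy": 0,"wz": 0,"dx": 0,"dy": 0.17,"dz": 0.15,"gripper": 0},{"wx": 0,"wy": 0,"wz": 0,"dx": 0,"dy": 0.17,"dz": 0.19,"gripper": 0},{"wx": 0,"wy": 0,"wz": 0,"dx": 0,"dy": 0.17,"dz": 0.19,"gripper": 0},{"wx": 0,"wy": 0,"wz": 0,"dx": 0,"dy": 0.17,"dz": 0.19,"gripper": 0}]'

```text
clock: 20.92
ee_pos: [476.8, 11.1, 39.7]
eef_rot: [-0.0, 0.003, 1.0, -0.0]
contact_force: [0.3, -0.1, 0.4]
grip_width: 45.7
```

```bash
python3 - <<'E'
from h import *
P,R=cur();print(P,env.state()['grip_width'])
go([473,15.5,6.5],down(3.1416),P,R)
p,d=camera('side')
cv2.imwrite('pics/s17.png',cv2.resize(p[170:260,250:350,::-1],None,fx=7,fy=6.5,interpolation=cv2.INTER_CUBIC))
E
```

```text
[476.77  11.15  39.73] 45.69008241268537
d [0.02 0.02 0.17] w [-0. -0. -0.]
```

View pics/s17.png

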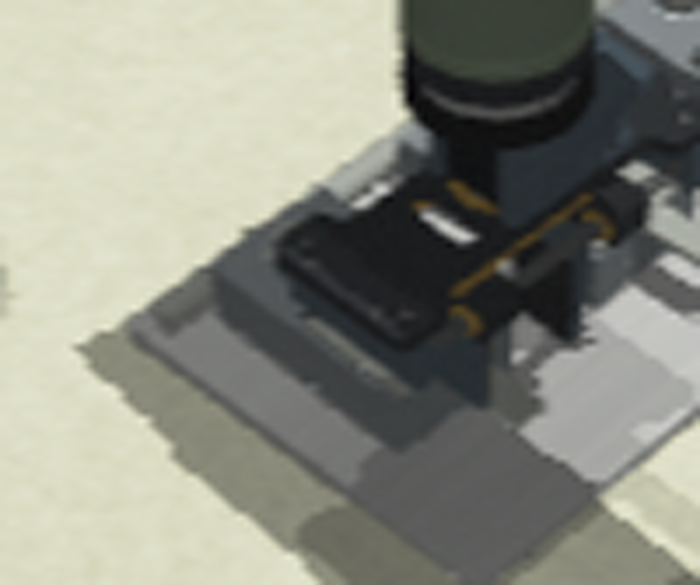

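Call:
play_rows --targets '[{"wx": 0,"wy": 0,"wz": 0,"dx": 0.02,"dy": 0.02,"dz": 0.02,"gripper": 0},{"wx": 0,"wy": 0,"wz": 0,"dx": 0.02,"dy": 0.02,"dz": 0.05,"gripper": 0},{"wx": 0,"wy": 0,"wz": 0,"dx": 0.02,"dy": 0.02,"dz": 0.08,"gripper": 0},{"wx": 0,"wy": 0,"wz": 0,"dx": 0.02,"dy": 0.02,"dz": 0.1,"gripper": 0},{"wx": 0,"wy": 0,"wz": 0,"dx": 0.02,"dy": 0.02,"dz": 0.11,"gripper": 0},{"wx": 0,"wy": 0,"wz": 0,"dx": 0.02,"dy": 0.02,"dz": 0.11,"gripper": 0}]'

```text
clock: 21.47
ee_pos: [471.9, 15.9, 17.2]
eef_rot: [-0.001, 0.003, 1.0, -0.0]
contact_force: [0.7, -1.0, 0.6]
grip_width: 45.3
```

Call:
play_rows --targets '[{"wx": 0,"wy": 0,"wz": 0,"dx": 0,"dy": 0,"dz": 0.02,"gripper": 0},{"wx": 0,"wy": 0,"wz": 0,"dx": 0,"dy": 0,"dz": 0.04,"gripper": 0},{"wx": 0,"wy": 0,"wz": 0,"dx": 0,"dy": 0,"dz": 0.055,"gripper": 0},{"wx": 0,"wy": 0,"wz": 0,"dx": 0,"dy": 0,"dz": 0.055,"gripper": 0}]'

```text
clock: 21.8
ee_pos: [471.8, 16.0, 6.2]
eef_rot: [-0.001, 0.003, 1.0, -0.0]
contact_force: [-1.4, -0.4, -0.3]
grip_width: 45.9
```

```bash
python3 - <<'E'
from h import *
P,R=cur();print(P,env.state()['grip_width'])
p,d=camera('side')
cv2.imwrite('pics/s18.png',cv2.resize(p[170:260,250:350,::-1],None,fx=7,fy=6.5,interpolation=cv2.INTER_CUBIC))
E
```

```text
[471.81  15.96   6.16] 45.91980023244312
```

View pics/s18.png

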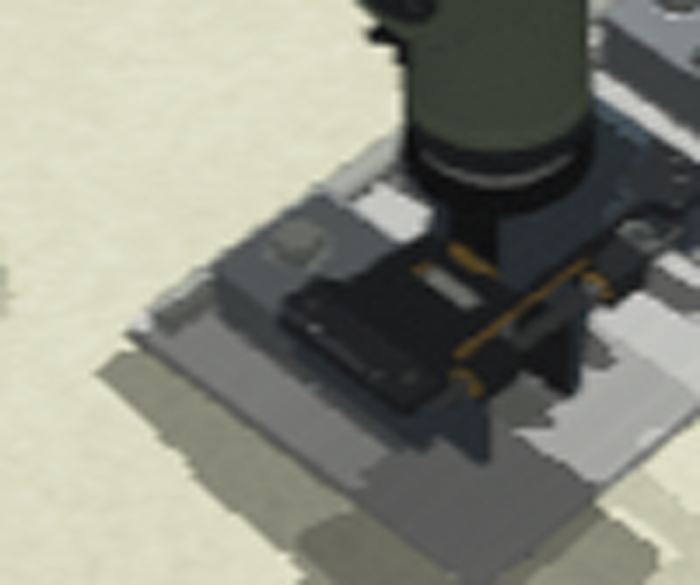

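Close on the tongue.

Call:
play_rows --targets '[{"wx": 0,"wy": 0,"wz": 0,"dx": 0,"dy": 0,"dz": 0,"gripper": -0.4},{"wx": 0,"wy": 0,"wz": 0,"dx": 0,"dy": 0,"dz": 0,"gripper": -0.5},{"wx": 0,"wy": 0,"wz": 0,"dx": 0,"dy": 0,"dz": 0,"gripper": -1},{"wx": 0,"wy": 0,"wz": 0,"dx": 0,"dy": 0,"dz": 0,"gripper": -1},{"wx": 0,"wy": 0,"wz": 0,"dx": 0,"dy": 0,"dz": 0,"gripper": -1},{"wx": 0,"wy": 0,"wz": 0,"dx": 0,"dy": 0,"dz": 0,"gripper": -1},{"wx": 0,"wy": 0,"wz": 0,"dx": 0,"dy": 0,"dz": 0,"gripper": -1}]'

```text
clock: 22.43
ee_pos: [472.5, 16.0, 7.0]
eef_rot: [0.0, 0.003, 1.0, 0.0]
contact_force: [0.5, -1.0, 0.8]
grip_width: 17.6
```

Call:
play_rows --targets '[{"wx": 0,"wy": 0,"wz": 0,"dx": -0.001,"dy": 0,"dz": -0.02,"gripper": -1},{"wx": 0,"wy": 0,"wz": 0,"dx": -0.002,"dy": 0,"dz": -0.04,"gripper": -1},{"wx": 0,"wy": 0,"wz": 0,"dx": -0.004,"dy": 0,"dz": -0.06,"gripper": -1},{"wx": 0,"wy": 0,"wz": 0,"dx": -0.007,"dy": 0,"dz": -0.08,"gripper": -1},{"wx": 0,"wy": 0,"wz": 0,"dx": -0.011,"dy": 0,"dz": -0.1,"gripper": -1},{"wx": 0,"wy": 0,"wz": 0,"dx": -0.016,"dy": 0,"dz": -0.12,"gripper": -1},{"wx": 0,"wy": 0,"wz": 0,"dx": -0.022,"dy": 0,"dz": -0.14,"gripper": -1},{"wx": 0,"wy": 0,"wz": 0,"dx": -0.028,"dy": 0,"dz": -0.157,"gripper": -1},{"wx": 0,"wy": 0,"wz": 0,"dx": -0.028,"dy": 0,"dz": -0.157,"gripper": -1}]'

```text
clock: 23.18
ee_pos: [478.2, 16.0, 38.8]
eef_rot: [0.0, 0.003, 1.0, -0.0]
contact_force: [3.6, 0.4, -5.5]
grip_width: 17.9
```

```bash
python3 - <<'E'
from h import *
P,R=cur();print(P,env.state()['grip_width'],env.state()['contact_force'],env.state()['torque'])
p,d=camera('side')
cv2.imwrite('pics/s19.png',cv2.resize(p[160:260,250:350,::-1],None,fx=6,fy=6,interpolation=cv2.INTER_CUBIC))
E
```

```text
[478.22  15.95  38.84] 17.858503410680978 [ 3.59  0.42 -5.48] [ 0.15 -0.34 -0.17]
```

View pics/s19.png

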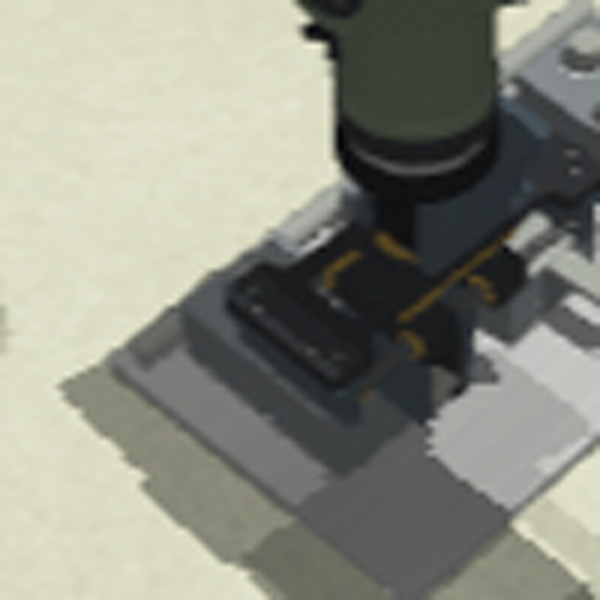

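Call:
play_rows --targets '[{"wx": 0,"wy": 0,"wz": 0,"dx": -0.008,"dy": 0,"dz": -0.019,"gripper": -1},{"wx": 0,"wy": 0,"wz": 0,"dx": -0.016,"dy": 0,"dz": -0.037,"gripper": -1},{"wx": 0,"wy": 0,"wz": 0,"dx": -0.025,"dy": 0,"dz": -0.055,"gripper": -1},{"wx": 0,"wy": 0,"wz": 0,"dx": -0.034,"dy": 0,"dz": -0.073,"gripper": -1},{"wx": 0,"wy": 0,"wz": 0,"dx": -0.045,"dy": 0,"dz": -0.09,"gripper": -1},{"wx": 0,"wy": 0,"wz": 0,"dx": -0.056,"dy": 0,"dz": -0.107,"gripper": -1},{"wx": 0,"wy": 0,"wz": 0,"dx": -0.068,"dy": 0,"dz": -0.123,"gripper": -1},{"wx": 0,"wy": 0,"wz": 0,"dx": -0.08,"dy": 0,"dz": -0.138,"gripper": -1},{"wx": 0,"wy": 0,"wz": 0,"dx": -0.08,"dy": 0,"dz": -0.138,"gripper": -1}]'

```text
clock: 23.98
ee_pos: [493.8, 15.8, 66.3]
eef_rot: [-0.0, 0.003, 1.0, -0.0]
contact_force: [-0.1, 0.4, -5.0]
grip_width: 17.8
```

Relative 40° → 60°.

Call:
play_rows --targets '[{"wx": 0,"wy": 0,"wz": 0,"dx": -0.013,"dy": 0,"dz": -0.015,"gripper": -1},{"wx": 0,"wy": 0,"wz": 0,"dx": -0.027,"dy": 0,"dz": -0.03,"gripper": -1},{"wx": 0,"wy": 0,"wz": 0,"dx": -0.042,"dy": 0,"dz": -0.044,"gripper": -1},{"wx": 0,"wy": 0,"wz": 0,"dx": -0.057,"dy": 0,"dz": -0.057,"gripper": -1},{"wx": 0,"wy": 0,"wz": 0,"dx": -0.073,"dy": 0,"dz": -0.07,"gripper": -1},{"wx": 0,"wy": 0,"wz": 0,"dx": -0.089,"dy": 0,"dz": -0.082,"gripper": -1},{"wx": 0,"wy": 0,"wz": 0,"dx": -0.106,"dy": 0,"dz": -0.093,"gripper": -1},{"wx": 0,"wy": 0,"wz": 0,"dx": -0.123,"dy": 0,"dz": -0.103,"gripper": -1},{"wx": 0,"wy": 0,"wz": 0,"dx": -0.123,"dy": 0,"dz": -0.103,"gripper": -1},{"wx": 0,"wy": 0,"wz": 0,"dx": -0.123,"dy": 0,"dz": -0.103,"gripper": -1}]'

```text
clock: 24.82
ee_pos: [518.8, 15.6, 87.1]
eef_rot: [0.0, 0.003, 1.0, -0.0]
contact_force: [-3.7, -0.6, 1.6]
grip_width: 17.5
```

```bash
python3 - <<'E'
from h import *
P,R=cur();s=env.state();print(P,s['grip_width'],s['contact_force'],s['torque'])
p,d=camera('side')
cv2.imwrite('pics/s20.png',cv2.resize(p[130:290,200:400,::-1],None,fx=4,fy=3.7,interpolation=cv2.INTER_CUBIC))
p,d=camera('top')
cv2.imwrite('pics/t20.png',cv2.convertScaleAbs(cv2.resize(p[130:290,180:480,::-1],None,fx=2.6,fy=2.6),alpha=1.5))
for c in ('top','side'):
 for n in ['cover_left','tongue_left','cover_middle','cover_right','tongue_middle','tongue_right','spatula','stopper','beaker','bottle','rack','bolt_left']:
  print(c,n,[(r['p'].__round__(2),np.array(r['position']).round(0)) for r in spot_point(c,n)[:2]])
E
```

```text
[518.8   15.62  87.07] 17.50962627940944 [-3.68 -0.63  1.65] [ 0.06  0.86 -0.06]
top cover_left []
top tongue_left []
top cover_middle [(0.98, array([ 565., -102.,   49.]))]
top cover_right [(0.8, array([ 553., -225.,   49.]))]
top tongue_middle [(0.94, array([ 473., -107.,   54.])), (0.37, array([ 602., -102.,   67.]))]
top tongue_right [(0.68, array([ 462., -220.,   54.])), (0.2, array([580., 329.,   4.]))]
top spatula [(0.63, array([533., 255.,   1.]))]
top stopper [(0.6, array([579., 327.,   2.]))]
top beaker [(0.91, array([734., 125.,   1.])), (0.41, array([ 535., -221.,   13.]))]
top bottle [(0.94, array([ 616., -391.,   -2.]))]
top rack [(0.66, array([ 413., -437.,   -1.]))]
top bolt_left []
side cover_left [(0.36, array([567.,  14.,  52.]))]
side tongue_left [(0.38, array([513.,  16., 131.]))]
side cover_middle []
side cover_right [(0.86, array([ 554., -224.,   47.])), (0.34, array([564.,  12.,  51.]))]
side tongue_middle [(0.57, array([ 475., -104.,   52.]))]
side tongue_right [(0.71, array([ 463., -221.,   52.]))]
side spatula [(0.91, array([535., 254.,   7.]))]
side stopper [(0.51, array([579., 325.,   3.])), (0.3, array([537., 256.,   6.]))]
side beaker [(0.63, array([729., 127.,   1.])), (0.38, array([579., 327.,   1.]))]
side bottle [(0.46, array([ 613., -383.,   -0.]))]
side rack []
side bolt_left [(0.24, array([545.,  16.,  14.]))]
```

View pics/s20.png

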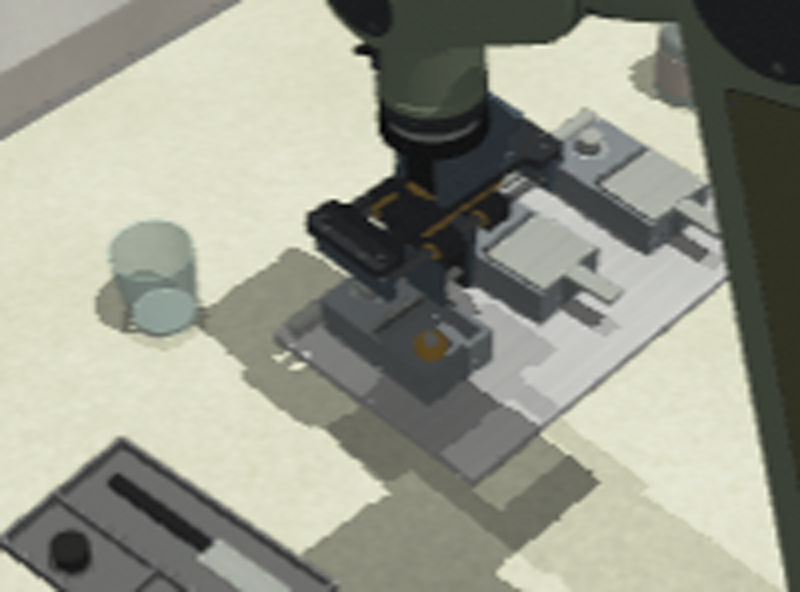

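View pics/t20.png

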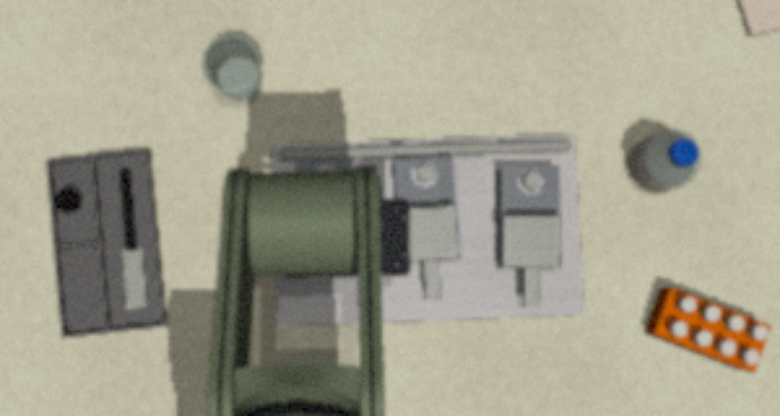

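Call:
play_rows --targets '[{"wx": 0,"wy": 0,"wz": 0,"dx": 0,"dy": 0,"dz": 0,"gripper": -1},{"wx": 0,"wy": 0,"wz": 0,"dx": 0,"dy": 0,"dz": 0,"gripper": -1},{"wx": 0,"wy": 0,"wz": 0,"dx": 0,"dy": 0,"dz": 0,"gripper": -1},{"wx": 0,"wy": 0,"wz": 0,"dx": 0,"dy": 0,"dz": 0,"gripper": -1},{"wx": 0,"wy": 0,"wz": 0,"dx": 0,"dy": 0,"dz": 0,"gripper": -1},{"wx": 0,"wy": 0,"wz": 0,"dx": 0,"dy": 0,"dz": 0,"gripper": -1}]'

```text
clock: 26.62
ee_pos: [518.6, 15.7, 86.9]
eef_rot: [0.0, 0.003, 1.0, -0.0]
contact_force: [-4.4, -0.2, 4.9]
grip_width: 17.7
```

```bash
python3 - <<'E'
from h import *
s=env.state();print(s['ee_pos'],s['grip_width'],s['contact_force'])
print(env.finish_job())
E
```

```text
[518.58  15.65  86.93] 17.718487957069506 [-4.44 -0.17  4.85]
the job is handed in; nothing more can be done
None
```

All three steps are done, and the job was handed in at about 27 s with the left cover still held up.

- **Spatula:** I lifted it off the covers and set it down flat, lengthwise, in the long compartment. I let go only after feeling it touch the floor. The last pictures show it lying there.
- **Bolts:** I tapped left, middle, then right. The **left bolt is the loose one**: it went down 6 mm and stayed down, which the depth image confirms (about 66 mm before, about 60 mm after). The middle and right bolts did not sink under 6.6 N and 7.5 N.
- **Cover:** I pinched the left tongue (17.7 mm between the fingers) and swung the cover to about 57–60 degrees, which exposes the nut. The grip was steady at hand-in.
- **Surroundings:** In the last pictures the other two covers are shut. The stopper, beaker, bottle and rack look undisturbed.

**Checks that disagreed:**
- **First grasp missed:** The fingertips really sit about 35 mm higher than the reported tool position, so the first close on the spatula caught only air. I measured the difference by touch and camera and corrected for it from then on.
- **Loose bolt's resistance:** The readings while the left bolt went down stayed near 1 N, below the roughly 2 N expected. They rose to 4 N at the bottom.
- **Last look at the left bolt:** In the final views the gripper largely hid the left bolt, and the detector gave no usable reading of it. Its sunken state rests on the pictures taken after the taps.

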